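# Clamp a mended obelisk in the gluing jig

## Robot

A 6-joint arm with a two-finger parallel gripper is mounted at the origin on the work surface. World frame = base frame: x ahead of the robot, y to its left, z up, the work surface at z = 0. Lengths are in m, angles in rad, forces in N, time in s.
With the tool pointing down it reaches from about 0.35 to 0.975 m from the base axis. Payload 4.9 kg.
Tool frame: the origin (TCP) lies at the very end of the fingers, on their centre line; the grasp point (between the pads) lies 19 mm behind it; x points along the fingers, y is the direction in which the jaws open and shut, and the axes are right-handed (so a half turn about x gives the same grasp; the last joint's range is limited). The gripper opens to 85 mm and grips with 20 to 120 N. Pads are 22 mm wide; open, the fingers measure 114 mm over their backs; the gripper's body (76 mm by 85 mm) begins 54 mm behind the grasp point. The pads swing forward as they close: fully open they stand 13 mm farther back than shut.
Start: joints at [1.107, 0.053, 1.613, -0, 1.476, -0.119], TCP at [0.211, 0.588, 0.208] pointing down, gripper open.
Joint ranges: [-3.01, 3.01], [-1.01, 2.22], [0.06, 2.58], [-1.02, 4.17], [0.09, 2.62], [-3.14, 3.14]. Speed limits (rad/s): [2.57, 2.57, 3.14, 3.14, 3.14, 3.14].

## Interface

Orientations are given as a rotation vector (axis times angle).
In Python, from station import ctrl, get_image, calibration, finish_job, search_frame, cut_out, mark_of gives the robot as it stands. The module is installed in compiled form; this text tells all that it offers.
- The arm moves only by the tool arm_command, never from a script. Its argument "plan" is a list that holds one entry, the list of rows, each a list of 7 numbers: the shift along the tool's x, y, z in m, then the turn, a rotation vector about the tool's x, y, z in degrees, then the finger opening in m, from 0 to 0.0854. A call has 1 to 20 rows; each row shifts and turns the pose as measured when the row begins, along the tool's axes as they then stand; what a row does not reach is not made up. A row lasts 1/12 s, in which the tool goes at most 41.7 mm and 7.16 degrees, less where a joint would pass 70% of its speed; a pose out of reach is approached as far as the arm can. A call with a gripper value outside its range is refused whole. The fingers move at their own pace and stop on an object; "squeeze" is the grip in N (left out, the last holds). Time passes only in rows, so rows that do not move let the fingers close. It gives the time, the measured TCP pose, the force and the opening at its end, in the units of the state.
- ctrl.get_obs(): the state, without advancing time (a new reading comes with each control period).
- get_image(name): name is "scene" or "top"; returns the picture (400x640x3 uint8, red, green, blue); there is no depth.
- calibration(name): a dict with "fx", "fy", "cx", "cy" (pixels), "cam_to_world" (4x4, takes a point from camera to world coordinates). Camera axes: x right, y down, z forward; pixel columns grow to the right and rows downward; lengths in m; the calibration is good to about 2 mm. A picture is of the moment at which its call begins. calibration takes no time and is no camera call.
- finish_job(): hands the job in, once; it reports no verdict.
Trained networks look in the newest picture that a camera, given by its name, has taken for a name from the list of things; names that differ only in an ending like _2 or _b are one class to them, and where a whole thing is asked for, a point or a joint stands for the part that bears it (a point fixed in the world has none). Each returns a list of dicts, best first, with "conf" (0 to 1); they miss things now and then, are a little off and sometimes report something else, mostly with a low value. They report only what shows in the picture. A call takes as long as a camera call. They do not tell look-alikes from the thing itself.
- search_frame(camera, thing): "at" ([x, y, z] in m, in the coordinates of the camera as it stood for that picture, good to about 4 mm: the middle of the surface that is visible of it).
- cut_out(camera, thing): "mask" (400x640 bool, what is visible of it).
- mark_of(camera, thing): "at" ([x, y, z] in m, in the coordinates of the camera as it stood for that picture, good to about 4 mm: a listed point, or the origin of a listed thing).
The state is a dict: "t": time; "q": joint angles; "dq": joint speeds; "effort": joint torques, N m; "tool_pos": TCP position; "tool_rot": TCP orientation; "contact_force": force on the tool from outside, world axes, zero at the start; "wrist_torque": the same for the moment, N m; "opening": finger opening in m.
Only numpy, scipy, OpenCV 4.12 (cv2) and the standard library are available. Lean on these libraries where they do the work, as an engineer would, in place of code of your own. Each camera call takes 0.05 s, during which the arm holds its last target. There are 200 camera calls.

## Task

Stand the little wooden obelisk from the tray upright in the cradle of the gluing jig, its foot square between the two rails and close up to the end stop, and let go of it. Then pump the clamp's trigger until the jaw's sprung pad meets the foot and pushes it against the stop, and finish while still holding the trigger squeezed so that the pad is pressed in about half way (8 mm of its 16 mm) and never nearly bottomed. Move the jaw only with the trigger, and leave the other things on the tray and the table where they are.

Things in the scene. Friction and masses are not known exactly. Their poses are not given: they have to be found in the camera images.
- obelisk: dark wooden obelisk, the piece to clamp, 0.2 to 0.45 kg, standing on the tray. Square foot 50 x 50 mm, 34 mm tall; 38 mm square step up to 42 mm; square shaft 26 x 26 mm from 42 to 122 mm above the underside; pointed tip to 140 mm. Origin: centre of the underside; z up, x and y square to its four like sides
- jig: gluing jig fixed to the table: light wood board 270 x 110 x 12 mm with a dark iron clamp at its -x end and a cradle and end stop at its +x end. x runs along the board, z up; origin: centre of the underside. Clamp: upright fixed handle and, 25 mm or so in front of it (+x), the trigger bar; all the rest of the clamp is lower than 82 mm above the table
- seat (a point): on the board's top face, 12 mm above the table: where the centre of the obelisk's underside belongs, foot touching the stop. Axes as the jig's, x towards the stop. Two rails along x, inner faces at y = +-28 mm, 10 mm high, x = -25 to 25 mm; the stop's face is at x = 25 mm, its top 45 mm up; open towards the clamp
- handle_grip (a point): centre of the back (-x) face of the clamp's fixed handle, 142 mm above the table; axes as the jig's. The handle is an upright bar 12 mm (x) by 22 mm (y), its top 162 mm above the table; nothing stands behind it at this height
- trigger_grip (a point): centre of the trigger bar (round, 12 mm thick) 72 mm along it from its hinge, about 142 mm above the table; the bar's end is 18 mm higher. It swings 21 mm towards the handle; over their outsides handle and trigger measure 53 mm at rest, 32 mm fully squeezed, with 8 mm then left between them
- trigger (a joint): trigger angle, rad: 0 at rest (it springs back there), 0.30 squeezed fully towards the handle; 2 to 12 N at the grip. A squeeze pushes rod and jaw towards the stop, 36 mm per rad, by a pawl on 4 mm teeth: about 8 mm per full stroke; let back, the rod stays
- rod (a joint): how far the rod with the jaw has advanced to the stop, in m; 0 to 0.060, starts at 0 to 0.012; with the obelisk against the stop the pad meets it at 0.035. It has no lock, only a 3.5 N brake: with the pad pressed in by more than 2 to 3 mm it follows the trigger back when that is eased or let go
- pad (a joint): how far the jaw's sprung pad is pressed back into its cup, in m; 0 free, 0.016 bottomed; 1 N per mm
- pad_face (a point): centre of the front face of the jaw's pad, a black rubber disc 22 mm across facing the stop, its axis 30 mm above the table; axes as the jig's
- tray: low grey tray 270 x 200 mm, fixed to the table, floor 5 mm and rim 16 mm above the table; origin: centre of the underside, x along its length
- salt: small round brass salt cup, 42 mm across, 42 mm tall, standing on the tray; not part of the job; origin: centre of its underside
- finial: small turned brass knob, 32 mm across, 50 mm tall, standing on the tray; not part of the job; origin: centre of its underside
- candlestick: round brass candlestick, 70 mm foot, 152 mm tall, on the table's far side; not part of the job; origin: centre of its underside
- decanter: glass decanter, 72 mm across, 190 mm tall, on the table's far side; not part of the job; origin: centre of its underside
- goblet: steel beaker, 64 mm across, 70 mm tall, on the table's far side; not part of the job; origin: centre of its underside
- brush: hand brush lying flat on the table near the robot's base, about 200 mm long; not part of the job
- tin: low black jar, 72 mm across, 60 mm tall, to the robot's left; not part of the job; origin: centre of its underside
- pot: white ceramic cup, 76 mm across, 75 mm tall, to the robot's right; not part of the job; origin: centre of its underside
Not all that is in view belongs to the job. Leave any red or turquoise look-alike of the obelisk alone.

How it is judged:
On the way, in this order (a step that is already met when the one before it is completed fails the run):
1. the obelisk stands upright in the cradle, between the rails and within 12 mm of the stop, and is let go (x of obelisk in the frame of seat between -0.012 and 0.004 m and y of obelisk in the frame of seat between -0.006 and 0.006 m and z of obelisk in the frame of seat below 0.004 m and angle between obelisk's own z axis and vertical below 0.08 rad and contact force between the fingers and obelisk below 0.3 N), for 0.2 s.
2. the trigger has brought the jaw's pad against the obelisk's foot (contact force between pad and obelisk above 1 N and contact force between the fingers and trigger above 0.5 N), for 0.05 s.
At the end, for the whole second after the job is handed in: Fingers still press the trigger (over 1 N, 0.02 rad); the pad bears on the obelisk (over 3 N), pressed in 4.5 to 11.5 mm; the obelisk is upright, untouched by the fingers, at rest in the cradle within 4 mm of the stop and 6 mm of the middle; other loose things moved under 30 mm (x of obelisk in the frame of seat between -0.004 and 0.004 m and y of obelisk in the frame of seat between -0.006 and 0.006 m and z of obelisk in the frame of seat below 0.004 m and angle between obelisk's own z axis and vertical below 0.08 rad and contact force between the fingers and obelisk below 0.3 N and value of joint pad between 0.0045 and 0.0115 m and contact force between pad and obelisk above 3 N and contact force between the fingers and trigger above 1 N and linear speed of obelisk below 0.02 m/s and value of joint trigger above 0.02 rad and distance of each of salt, finial, candlestick, decanter, goblet, brush, tin, pot from where it was at the start of the episode below 0.03 m); the arm keeps its last pose, push and grip.
It fails at once if the pad is driven nearly to its stop (over 14 mm): the piece is crushed (value of joint pad above 0.014 m).
It fails at once if the fingers push the rod, jaw or pad directly (contact force between the fingers and rod above 2 N).
It fails at once if another thing is knocked away or over (distance of any of salt, finial, candlestick, decanter, goblet, brush, tin, pot from where it was at the start of the episode above 0.03 m).
It also fails if it takes over 72 s, if anything falls off the work surface, if the arm or the gripper's body presses on something with over 40 N, if the wrist force passes 120 N, or if a joint passes its speed limit or range.

## Working session

There is one attempt and no reset: what is moved stays moved. The work goes in short steps, Python scripts to look and compute and a tool call to move; the robot and the scene stay as the last step left them, time stands still between calls to the robot, and variables do not carry over. Pictures are saved under pics/ and viewed, about 8 in all and at most 12, crops included, and the job is handed in when it is done.

Besides the shell and the picture viewer there is one more tool, called after "Request:" by a JSON object that holds its "fn" and its "kwargs". arm_command: Moves the arm, as the interface text tells. Its arguments: {"type":"object","properties":{"plan":{"type":"array","items":{"type":"array","items":{"type":"array","items":{"type":"number"}}}},"squeeze":{"type":"number"}},"required":["plan"]}

```bash
mkdir -p pics; cat > h.py <<'E'
import numpy as np, cv2
from scipy.spatial.transform import Rotation as R
from station import ctrl,get_image,calibration,finish_job,search_frame,cut_out,mark_of
def pic(n): return get_image(n)
def save(im,f,s=1,crop=None):
    if crop: r0,r1,c0,c1=crop; im=im[r0:r1,c0:c1]
    cv2.imwrite('pics/'+f,cv2.resize(im[:,:,::-1],None,fx=s,fy=s,interpolation=cv2.INTER_CUBIC))
def w(n,p): return (np.array(calibration(n)['cam_to_world'])@np.r_[p,1])[:3]
def proj(n,p):
    c=calibration(n); q=np.linalg.inv(np.array(c['cam_to_world']))@np.r_[p,1]
    return np.array([c['fx']*q[0]/q[2]+c['cx'],c['fy']*q[1]/q[2]+c['cy']])
def onplane(n,u,v,z):
    c=calibration(n);T=np.array(c['cam_to_world']);d=T[:3,:3]@[(u-c['cx'])/c['fx'],(v-c['cy'])/c['fy'],1]
    return T[:3,3]+d*(z-T[2,3])/d[2]
def marks(n,th):
    for d in mark_of(n,th)[:4]: print(n,th,round(d['conf'],2),w(n,d['at']).round(4),proj(n,w(n,d['at'])).round())
E
python3 - <<'E'
from h import *
a=pic('scene');b=pic('top');save(a,'s0.png');save(b,'t0.png')
for n in('scene','top'):
    T=np.array(calibration(n)['cam_to_world']);print(n,calibration(n)['fx'],T.round(3).tolist())
    for th in('obelisk','jig','seat','handle_grip','trigger_grip','pad_face','tray','salt','finial'): marks(n,th)
o=ctrl.get_obs();print(o['t'],o['tool_pos'],o['tool_rot'],R.from_rotvec(o['tool_rot']).as_matrix().round(3))
E
```

```text
scene 430.26910816198114 [[-0.531, 0.509, -0.678, 1.48], [0.847, 0.336, -0.411, 0.556], [0.018, -0.793, -0.609, 0.94], [0.0, 0.0, 0.0, 1.0]]
scene obelisk 0.98 [0.3463 0.2353 0.0029] [407. 221.]
scene obelisk 0.93 [0.6353 0.3608 0.0027] [409. 291.]
scene obelisk 0.65 [ 0.5035 -0.4604  0.0018] [222. 179.]
scene obelisk 0.58 [ 4.480e-01  3.576e-01 -4.000e-04] [431. 253.]
scene jig 0.97 [ 0.5648 -0.2094  0.0026] [264. 210.]
scene seat 0.68 [ 0.5636 -0.214   0.0006] [263. 210.]
scene seat 0.67 [ 0.5658 -0.1421  0.0123] [279. 215.]
scene handle_grip 0.67 [ 0.5716 -0.3246  0.142 ] [233. 167.]
scene trigger_grip 0.51 [ 0.5729 -0.2811  0.1431] [243. 171.]
scene pad_face 0.42 [ 0.5667 -0.1954  0.0302] [266. 205.]
scene tray 0.8 [ 0.5517  0.1794 -0.0015] [365. 251.]
scene tray 0.18 [ 0.5635 -0.2086  0.0012] [264. 210.]
scene salt 0.8 [0.6479 0.1262 0.0044] [335. 261.]
scene salt 0.66 [ 0.5717 -0.2773  0.1433] [244. 171.]
scene finial 0.55 [0.6588 0.2307 0.0066] [364. 277.]
scene finial 0.15 [ 0.5648 -0.1434  0.0161] [279. 213.]
top 372.23975397268003 [[0.011, -0.996, 0.084, 0.456], [-1.0, -0.0
[... 291 characters left out ...]
op jig 0.55 [ 0.5717 -0.2113  0.0014] [394. 196.]
top seat 0.55 [ 0.5676 -0.1435  0.0121] [372. 197.]
top handle_grip 0.93 [ 0.5729 -0.326   0.1455] [444. 191.]
top handle_grip 0.44 [0.6479 0.1289 0.0081] [286. 171.]
top trigger_grip 0.62 [ 0.5689 -0.198   0.0315] [391. 196.]
top trigger_grip 0.47 [ 0.5704 -0.279   0.1455] [427. 192.]
top pad_face 0.49 [ 0.5661 -0.1978  0.0327] [391. 197.]
top tray 0.63 [5.522e-01 1.835e-01 3.000e-04] [269. 201.]
top salt 0.42 [0.6499 0.1279 0.0093] [286. 170.]
top finial 0.65 [0.6607 0.232  0.0074] [254. 167.]
1.0 [0.21125491 0.58820585 0.20782706] [ 0.27062218  1.55379497 -0.27054971] [[ 0.     0.338  0.941]
 [ 0.     0.941 -0.338]
 [-1.     0.     0.   ]]
```

View pics/s0.png

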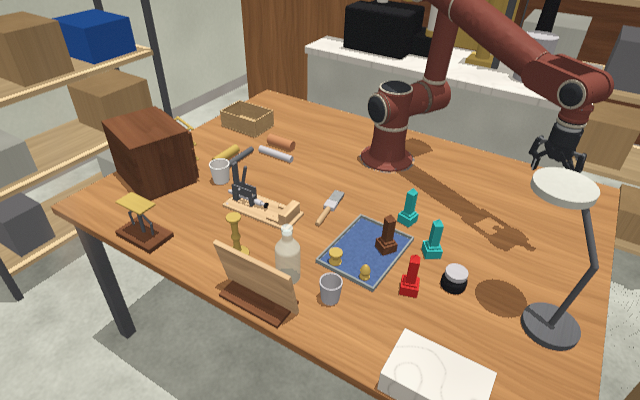

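View pics/t0.png

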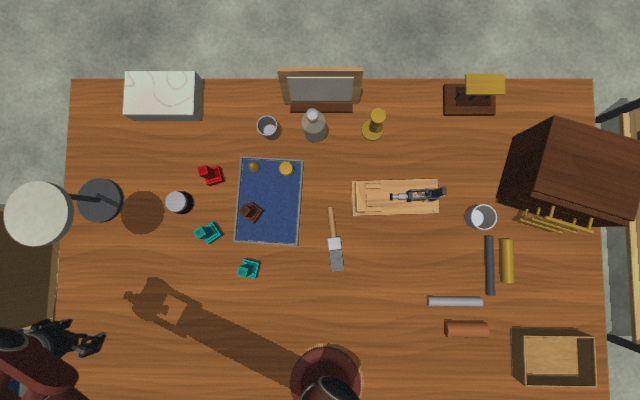

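The scene shows four obelisk shapes. In the top image they are dark brown on the tray (252,211), red (210,174), and turquoise (207,232) and (248,268). The brown one on the tray fits the description. The jig's clamp end is at top (440,192) and its stop at (358,197). I'll confirm the obelisk with an enlarged crop.

```bash
python3 - <<'E'
from h import *
a=pic('scene');b=pic('top')
im=np.hstack([cv2.resize(b[180:240,215:305],(450,300),interpolation=cv2.INTER_CUBIC),cv2.resize(a[200:275,350:400+12],(248,300),interpolation=cv2.INTER_CUBIC)])
j=np.hstack([cv2.resize(b[170:222,345:450],(606,300),interpolation=cv2.INTER_CUBIC)])
W=700;f=lambda i:np.pad(i,((0,0),(0,W-i.shape[1]),(0,0)))
save(np.vstack([f(im),f(j)]),'c1.png')
for n in('top','scene'):
    for th in ('obelisk','jig'):
        for d in cut_out(n,th)[:4]:
            m=d['mask'].astype(np.uint8);ys,xs=np.nonzero(m);print(n,th,round(d['conf'],2),m.sum(),xs.mean().round(1),ys.mean().round(1))
            if n=='top' and th=='jig':
                # board edges: minAreaRect on plane z=.012
                P=np.array([onplane('top',u,v,.012)[:2] for u,v in zip(xs,ys)],np.float32)
                r=cv2.minAreaRect(P*1000);print(r)
    marks(n,'obelisk')
E
```

```text
top obelisk 0.76 290 251.1 211.2
top obelisk 0.68 383 209.0 232.4
top obelisk 0.62 369 248.7 268.1
top obelisk 0.57 411 211.6 174.3
top jig 0.67 3086 396.0 196.7Traceback (most recent call last):
  File "<stdin>", line 13, in <module>
  File "h.py", line 13, in onplane
    c=calibration(n);T=np.array(c['cam_to_world']);d=T[:3,:3]@[(u-c['cx'])/c['fx'],(v-c['cy'])/c['fy'],1]
ValueError: time passes only in moves, steps and waits
```

View pics/c1.png

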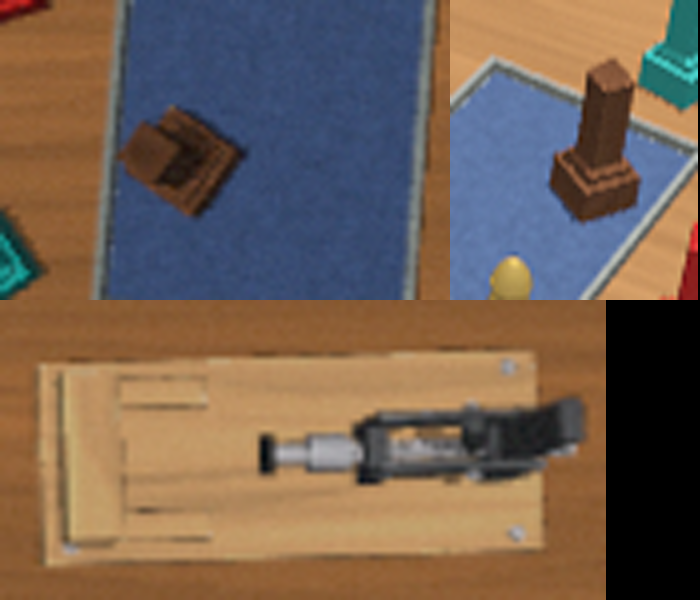

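The crops confirm it: a dark wooden obelisk on the tray at top (252,211), turned about 45°. The jig's stop is on the left at about (366,197) with the rails clear, and the clamp is on the right. Next I compute the poses from corner pixels.

```bash
python3 - <<'E'
from h import *
J=lambda x,y,z:onplane('top',345+x/5.77-.4,170+(y-300)/5.77-.4,z)[:2]
O=lambda x,y,z:onplane('top',215+x/5-.4,180+y/5-.4,z)[:2]
c=np.array([J(40,365,.012),J(535,350,.012),J(543,548,.012),J(47,566,.012)]);print(c.round(4).tolist(),'centre',c.mean(0))
for i,j in((1,0),(2,3)):
    d=c[j]-c[i];print('x dir',d,np.linalg.norm(d),np.degrees(np.arctan2(d[1],d[0])))
for i,j in((0,3),(1,2)):
    d=c[i]-c[j];print('cross',np.linalg.norm(d),np.degrees(np.arctan2(d[1],d[0])))
print('rails',J(120,407,.022),J(208,407,.022),J(130,510,.022),J(208,510,.022))
k=np.array([O(243,155,.039),O(190,217,.007),O(172,108,.039),O(193,214,.039)]);print('ob',k)
for i,j in((0,2),(0,3)):
    d=k[j]-k[i];print(np.linalg.norm(d),np.degrees(np.arctan2(d[1],d[0])))
print('mid of opposite corners',(k[2]+k[3])/2)
# obelisk yaw by silhouette fit
pic('top');pic('scene')
from scipy.optimize import minimize
obs={}
for n,(u,v) in dict(top=(251,211),scene=(387,235)).items():
    for d in cut_out(n,'obelisk'):
        ys,xs=np.nonzero(d['mask'])
        if abs(xs.mean()-u)+abs(ys.mean()-v)<14: obs[n]=d['mask'];print(n,d['conf'],d['mask'].sum(),xs.min(),xs.max(),ys.min(),ys.max());break
cal={n:calibration(n) for n in obs}
def ren(n,p):
    c=cal[n];T=np.linalg.inv(np.array(c['cam_to_world']));m=np.zeros((1600,2560),np.uint8)
    A=np.array([[np.cos(p[2]),-np.sin(p[2])],[np.sin(p[2]),np.cos(p[2])]])
    for h,z0,z1,h1 in((.025,0,.034,.025),(.019,.034,.042,.019),(.013,.042,.122,.013),(.013,.122,.14,.002)):
        P=[]
        for s,z in((h,z0),(h1,z1)):
            for a,b in((1,1),(1,-1),(-1,1),(-1,-1)):
                q=A@[a*s,b*s]; P.append([q[0]+p[0],q[1]+p[1],z+.005])
        q=np.array(P)@T[:3,:3].T+T[:3,3]
        uv=np.c_[c['fx']*q[:,0]/q[:,2]+c['cx'],c['fy']*q[:,1]/q[:,2]+c['cy']]
        cv2.fillConvexPoly(m,cv2.convexHull(((uv+.5)*4).astype(np.int32)),255)
    return cv2.resize(m,(640,400),interpolation=cv2.INTER_AREA)/255.
def cost(p,ns=None):
    return sum(np.abs(ren(n,p)-obs[n]).sum()/obs[n].sum() for n in (ns or obs))
best=[]
for y0 in np.radians([15,35,45,55,75]):
    r=minimize(cost,[.52,.234,y0],method='Nelder-Mead',options=dict(initial_simplex=[[.52,.234,y0],[.53,.234,y0],[.52,.244,y0],[.52,.234,y0+.15]]))
    best.append((r.fun,r.x.round(4),np.degrees(r.x[2]).round(1)))
for b in sorted(best,key=lambda b:b[0]):print(b)
E
```

```text
[[0.6175, -0.0781], [0.6277, -0.3462], [0.5202, -0.3488], [0.5079, -0.0823]] centre [ 0.56832589 -0.21382737]
x dir [-0.01024037  0.26808234] 0.26827785015677424 92.18755401909819
x dir [-0.0122675  0.2664969] 0.26677910534130905 92.63560342227123
cross 0.10959625303627239 2.1918801352777204
cross 0.10752052258599155 1.388936585606474
rails [ 0.59357492 -0.12063337] [ 0.59395459 -0.16790133] [ 0.53798157 -0.12602276] [ 0.53836105 -0.1677454 ]
ob [[0.51972286 0.19359378]
 [0.48215524 0.23186973]
 [0.54825735 0.23811976]
 [0.48328421 0.22344353]]
0.05288458367205087 57.34620283214851
0.04710395792705382 140.67641234065255
mid of opposite corners [0.51577078 0.23078165]
top 0.78 327 239 263 201 222
scene 0.79 611 374 397 216 256
(np.float64(0.13807718756106074), array([0.5168, 0.232 , 0.9747]), np.float64(55.8))
(np.float64(0.13807718756106074), array([0.5168, 0.2319, 0.9762]), np.float64(55.9))
(np.float64(0.1387585458063464), array([0.5169, 0.232 , 0.9732]), np.float64(55.8))
(np.float64(0.13920448863439527), array([0.5166, 0.2319, 0.981 ]), np.float64(56.2))
(np.float64(0.1408787762716412), array([0.5168, 0.2316, 0.9734]), np.float64(55.8))
```

Request:
{"fn": "arm_command", "kwargs": {"plan": [[[0, 0, 0, 4.85, 0, 0, 0.085], [0, 0, 0, 4.85, 0, 0, 0.085], [0, 0, 0, 4.85, 0, 0, 0.085], [0, -0.0094, 0.0348, 0, 0, 0, 0.085], [0, -0.0094, 0.0348, 0, 0, 0, 0.085], [0, -0.0094, 0.0348, 0, 0, 0, 0.085], [0, -0.0094, 0.0348, 0, 0, 0, 0.085], [0, -0.0094, 0.0348, 0, 0, 0, 0.085], [0, -0.0094, 0.0348, 0, 0, 0, 0.085], [0, -0.0094, 0.0348, 0, 0, 0, 0.085], [0, -0.0094, 0.0348, 0, 0, 0, 0.085], [0, -0.0094, 0.0348, 0, 0, 0, 0.085], [0, -0.0094, 0.0348, 0, 0, 0, 0.085], [0, -0.0094, 0.0348, 0, 0, 0, 0.085], [0, 0, 0, 0, 0, 0, 0.085]]]}}

```text
t: 2.65
tool_pos: [0.4755, 0.2729, 0.2085]
tool_rot: [0.476, 1.515, -0.47]
contact_force: [0.3, -0.2, -0.8]
opening: 0.0849
```

```bash
cat >> h.py <<'E'
def st():
    o=ctrl.get_obs();M=R.from_rotvec(o['tool_rot']).as_matrix()
    print('t',round(o['t'],2),'p',o['tool_pos'].round(4),'yaw',np.degrees(np.arctan2(M[1,1],M[0,1])).round(2),'down',M[:,0].round(3),'F',np.round(o['contact_force'],1),'open',round(o['opening'],4));return o,M
def to(p,yaw):
    o,M=st();d=M.T@(np.array(p)-o['tool_pos'])
    G=np.c_[[0,0,-1],[np.cos(yaw),np.sin(yaw),0],[np.sin(yaw),-np.cos(yaw),0]]
    print('tool shift',d.round(4),'turn',np.degrees(R.from_matrix(M.T@G).as_rotvec()).round(2))
E
python3 -c "
from h import *
to([.517,.232,.081],np.radians(55.8))"
```

```text
t 2.65 p [0.4755 0.2729 0.2085] yaw 55.4 down [ 0.004  0.003 -1.   ] F [ 0.3 -0.2 -0.8] open 0.0849
tool shift [ 0.1276 -0.0107  0.0572] turn [-0.4   0.12 -0.27]
```

Request:
{"fn": "arm_command", "kwargs": {"plan": [[[0, -0.0053, 0.0286, -0.4, 0, 0, 0.085], [0, -0.0054, 0.0286, 0, 0.12, -0.27, 0.085], [0, 0, 0, 0, 0, 0, 0.085]]]}}

```text
t: 2.9
tool_pos: [0.5184, 0.2294, 0.209]
tool_rot: [0.47, 1.519, -0.468]
contact_force: [-0.2, -0.4, -0.5]
opening: 0.0853
```

```bash
python3 -c "
from h import *
to([.517,.232,.081],np.radians(55.8))"
```

```text
t 2.9 p [0.5184 0.2294 0.209 ] yaw 55.68 down [ 0.     0.001 -1.   ] F [-0.2 -0.4 -0.5] open 0.0853
tool shift [ 0.128   0.0013 -0.0026] turn [-0.12 -0.02 -0.06]
```

Request:
{"fn": "arm_command", "kwargs": {"plan": [[[0.03, 0.0013, -0.0026, 0, 0, 0, 0.085], [0.03, 0, 0, 0, 0, 0, 0.085], [0.03, 0, 0, 0, 0, 0, 0.085], [0.026, 0, 0, 0, 0, 0, 0.085], [0.01, 0, 0, 0, 0, 0, 0.085], [0, 0, 0, 0, 0, 0, 0.085]]]}}

```text
t: 3.4
tool_pos: [0.5188, 0.2358, 0.0829]
tool_rot: [0.477, 1.514, -0.464]
contact_force: [0.3, -0.2, -0.8]
opening: 0.0851
```

```bash
python3 -c "
from h import *
to([.517,.232,.081],np.radians(55.8))
save(pic('scene'),'g1.png',4,(160,280,320,460))"
```

```text
t 3.4 p [0.5188 0.2358 0.0829] yaw 55.56 down [ 0.007  0.006 -1.   ] F [ 0.3 -0.2 -0.8] open 0.0851
tool shift [ 0.0019 -0.0041  0.0006] turn [-0.24  0.15 -0.52]
```

View pics/g1.png

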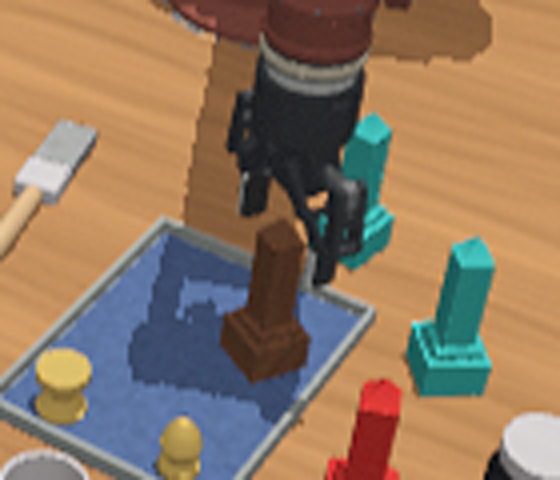

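The gripper hangs around the shaft in the crop: the right finger tip is at about (325,280) and the left at (255,210). I'll check the projection before closing.

```bash
python3 -c "
from h import *
o,M=st();p=o['tool_pos']
f=lambda q:((proj('scene',q)-[320,160])*4).round()
for s in(-.05,-.0425,0,.0425,.05): print(s,f(p+M[:,1]*s-M[:,0]*.013))
print('body',f(p-M[:,0]*.073)); print('obelisk tip',f([.517,.232,.145]),'base',f([.517,.232,.005]))
marks('scene','obelisk')"
```

```text
t 3.45 p [0.5191 0.2359 0.0838] yaw 55.57 down [ 0.008  0.006 -1.   ] F [-0.7 -0.1 -0.7] open 0.0851
-0.05 [244. 233.]
-0.0425 [249. 239.]
0 [278. 272.]
0.0425 [308. 306.]
0.05 [314. 313.]
body [288. 209.]
obelisk tip [283. 219.] base [260. 357.]
scene obelisk 0.96 [ 6.339e-01  3.578e-01 -3.000e-04] [408. 291.]
scene obelisk 0.82 [0.4455 0.3586 0.0034] [431. 252.]
scene obelisk 0.78 [0.3417 0.2367 0.0005] [408. 221.]
scene obelisk 0.58 [0.5107 0.2338 0.0049] [386. 248.]
```

Request:
{"fn": "arm_command", "kwargs": {"plan": [[[0.001, -0.004, 0.0006, 0, 0.15, -0.5, 0.085], [0, 0, 0, 0, 0, 0, 0.06], [0, 0, 0, 0, 0, 0, 0.04], [0, 0, 0, 0, 0, 0, 0.02], [0, 0, 0, 0, 0, 0, 0.015], [0, 0, 0, 0, 0, 0, 0.015], [0, 0, 0, 0, 0, 0, 0.015], [0, 0, 0, 0, 0, 0, 0.015], [0, 0, 0, 0, 0, 0, 0.015], [0, 0, 0, 0, 0, 0, 0.015]]], "squeeze": 40}}

```text
t: 4.33
tool_pos: [0.5239, 0.2342, 0.0943]
tool_rot: [0.477, 1.503, -0.461]
contact_force: [-0.4, -0.2, 0.4]
opening: 0.0245
```

```bash
python3 -c "
from h import *
to([.517,.232,.081],np.radians(55.8))
save(pic('scene'),'g2.png',4,(160,280,320,460))"
```

```text
t 4.33 p [0.5239 0.2342 0.0943] yaw 55.59 down [ 0.018  0.005 -1.   ] F [-0.4 -0.2  0.4] open 0.0245
tool shift [ 0.0132 -0.0059 -0.0046] turn [-0.21  0.68 -0.81]
```

View pics/g2.png

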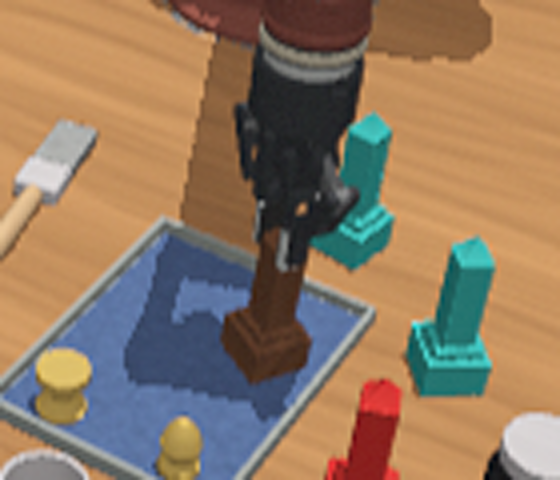

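The fingers hold the shaft near its top, with an opening of 24.5 mm. The arm crept up about 1 mm per idle row. Now I lift and turn to the jig's yaw.

Request:
{"fn": "arm_command", "kwargs": {"plan": [[[-0.02, 0, 0, 0, 0, 0, 0.015], [-0.03, 0, 0, 0, 0, 0, 0.015], [-0.03, 0, 0, 0, 0, 0, 0.015], [-0.03, 0, 0, 0, 0, 0, 0.015], [0, 0, 0, 6.7, 0, 0, 0.015], [0, 0, 0, 6.7, 0, 0, 0.015], [0, 0, 0, 6.7, 0, 0, 0.015], [0, 0, 0, 6.7, 0, 0, 0.015], [0, 0, 0, 6.7, 0, 0, 0.015], [0, 0, 0, 6.7, 0, 0, 0.015], [0, 0, 0, 6.7, 0, 0, 0.015], [0, 0, 0, 6.7, 0, 0, 0.015], [0, 0, 0, 0, 0, 0, 0.015]]]}}

```text
t: 5.47
tool_pos: [0.5165, 0.2325, 0.2]
tool_rot: [1.219, 1.204, -1.216]
contact_force: [0.0, -0.1, -2.7]
opening: 0.0249
```

```bash
python3 -c "
from h import *
to([.567,-.15,.21],np.radians(2.2))"
```

```text
t 5.47 p [0.5165 0.2325 0.2   ] yaw -0.64 down [ 0.002  0.001 -1.   ] F [ 0.  -0.1 -2.7] open 0.0249
tool shift [-0.0104  0.0548  0.3819] turn [-2.84 -0.07 -0.1 ]
```

Request:
{"fn": "arm_command", "kwargs": {"plan": [[[-0.001, 0.005, 0.0347, -1.4, 0, 0, 0.015], [-0.001, 0.005, 0.0347, -1.4, 0, 0, 0.015], [-0.001, 0.005, 0.0347, 0, 0, 0, 0.015], [-0.001, 0.005, 0.0347, 0, 0, 0, 0.015], [-0.001, 0.005, 0.0347, 0, 0, 0, 0.015], [-0.001, 0.005, 0.0347, 0, 0, 0, 0.015], [-0.001, 0.005, 0.0347, 0, 0, 0, 0.015], [-0.001, 0.005, 0.0347, 0, 0, 0, 0.015], [0, 0.005, 0.0347, 0, 0, 0, 0.015], [0, 0.005, 0.0347, 0, 0, 0, 0.015], [0, 0.005, 0.0347, 0, 0, 0, 0.015], [0, 0, 0, 0, 0, 0, 0.015]]]}}

```text
t: 6.47
tool_pos: [0.5907, -0.16, 0.1998]
tool_rot: [1.143, 1.257, -1.147]
contact_force: [-0.1, 1.7, -2.3]
opening: 0.0246
```

```bash
python3 -c "
from h import *
to([.567,-.15,.21],np.radians(2.2))"
```

```text
t 6.47 p [ 0.5907 -0.16    0.1998] yaw 5.09 down [-0.006  0.003 -1.   ] F [-0.1  1.7 -2.3] open 0.0246
tool shift [-0.01   -0.0228 -0.0121] turn [ 2.89 -0.18  0.35]
```

Request:
{"fn": "arm_command", "kwargs": {"plan": [[[0, -0.011, -0.006, 1.4, 0, 0, 0.015], [0, -0.006, -0.003, 0.7, 0, 0, 0.015], [0, 0, 0, 0, 0, 0, 0.015], [0, 0, 0, 0, 0, 0, 0.015]]]}}

```text
t: 6.8
tool_pos: [0.5716, -0.1545, 0.1972]
tool_rot: [1.168, 1.245, -1.173]
contact_force: [0.7, 0.0, -2.5]
opening: 0.0248
```

```bash
python3 -c "
from h import *
to([.567,-.15,.2],np.radians(2.2))"
```

```text
t 6.8 p [ 0.5716 -0.1545  0.1972] yaw 3.15 down [-0.01   0.005 -1.   ] F [ 0.7  0.  -2.5] open 0.0248
tool shift [-0.0027 -0.0044 -0.0048] turn [ 0.95 -0.3   0.54]
```

Request:
{"fn": "arm_command", "kwargs": {"plan": [[[0.02, -0.0044, -0.003, 0.95, -0.3, 0.5, 0.015], [0.015, 0, 0, 0, 0, 0, 0.015], [0.006, 0, 0, 0, 0, 0, 0.015], [0, 0, 0, 0, 0, 0, 0.015]]]}}

```text
t: 7.13
tool_pos: [0.5684, -0.1495, 0.1566]
tool_rot: [1.176, 1.227, -1.173]
contact_force: [-0.6, -0.5, -2.3]
opening: 0.0247
```

```bash
python3 -c "
from h import *
to([.567,-.15,.154],np.radians(2.2))
a=pic('scene');b=pic('top')
for n in('scene','top'):
    marks(n,'seat');marks(n,'obelisk')
im=np.vstack([cv2.resize(a[150:225,215:315],(800,600//2*1),interpolation=cv2.INTER_CUBIC) if 0 else cv2.resize(a[175:235,235:315],(400,300),interpolation=cv2.INTER_CUBIC),cv2.resize(b[165:225,340:420],(400,300),interpolation=cv2.INTER_CUBIC)])
save(im,'p1.png')
"
```

```text
t 7.13 p [ 0.5684 -0.1495  0.1566] yaw 2.63 down [ 0.004 -0.001 -1.   ] F [-0.6 -0.5 -2.3] open 0.0247
tool shift [ 0.0026 -0.0014  0.0004] turn [ 0.43  0.08 -0.21]
scene seat 0.69 [ 0.5645 -0.1486  0.0178] [278. 212.]
scene obelisk 0.89 [0.3439 0.2327 0.0025] [406. 221.]
scene obelisk 0.85 [ 4.487e-01  3.582e-01 -3.000e-04] [431. 253.]
scene obelisk 0.81 [ 0.5556 -0.1454  0.0677] [280. 200.]
scene obelisk 0.76 [ 0.6304  0.3582 -0.0021] [408. 291.]
top seat 0.96 [ 0.5655 -0.1396  0.014 ] [371. 197.]
top obelisk 0.88 [0.3469 0.2346 0.0011] [251. 266.]
top obelisk 0.79 [0.6296 0.3584 0.0021] [215. 176.]
top obelisk 0.59 [ 4.553e-01  3.591e-01 -2.000e-04] [213. 231.]
top obelisk 0.49 [ 0.5608 -0.1438  0.0686] [375. 197.]
```

View pics/p1.png

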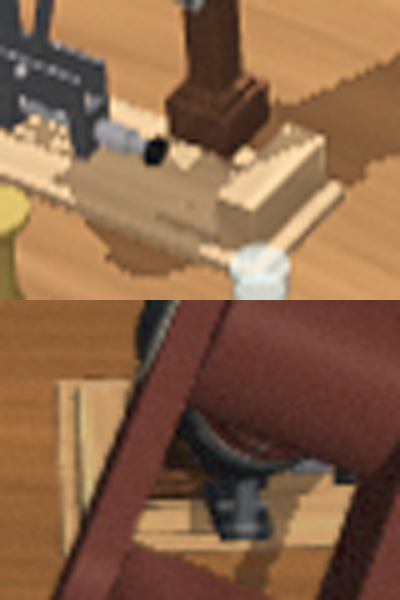

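```bash
python3 -c "
from h import *
S=lambda x,y,z:onplane('scene',235+x/5-.4,175+y/5-.4,z)[:2]
for z in(.0655,.0675,.0695):
    L,F,Rr=S(167,138,z),S(233,163,z),S(269,133,z)
    d=F-L;e=F-Rr;print(z,L.round(4),F.round(4),Rr.round(4),np.linalg.norm(d),np.degrees(np.arctan2(d[1],d[0])),np.linalg.norm(e),np.degrees(np.arctan2(e[1],e[0])),'c',(L+Rr)/2)
z=.1015
L,F,Rr=S(167,100,z),S(233,125,z),S(270,95,z);print('top',L,F,Rr,(L+Rr)/2)
# stop & rails in the same picture: predicted pixels for seat guess
s=np.array([.567,-.1435]);yaw=np.radians(92.1);X=np.array([np.cos(yaw),np.sin(yaw)]);Y=np.array([-X[1],X[0]])
for nm,a,b,z in(('stop top near face, -y end?',.025,-.045,.057),('stop face y+',.025,.045,.057),('rail- start',-.025,-.028,.022),('rail- out',-.025,-.038,.022),('board +x-y',.0676,-.055,.012)):
    q=s+a*X+b*Y;print(nm,((proj('scene',[*q,z])-[235,175]+.4)*5).round())
m=[d for d in cut_out('scene','obelisk')]
for d in m:
    ys,xs=np.nonzero(d['mask']);
    if abs(xs.mean()-280)<15: print(d['conf'],d['mask'].sum(),xs.min(),xs.max(),ys.min(),ys.max())
"
```

```text
0.0655 [ 0.5858 -0.1722] [ 0.5837 -0.1196] [ 0.5438 -0.1185] 0.05264561116208877 92.3439626599843 0.039899469727070994 -1.5075408938298627 c [ 0.56479207 -0.14537439]
0.0675 [ 0.5879 -0.1705] [ 0.5857 -0.1181] [ 0.5459 -0.117 ] 0.05252517472119746 92.34396265998434 0.03980819241028615 -1.507540893829894 c [ 0.56688471 -0.14377069]
0.0695 [ 0.5899 -0.1689] [ 0.5878 -0.1165] [ 0.5481 -0.1155] 0.05240473828030604 92.34396265998438 0.03971691509350108 -1.5075408938297739 c [ 0.56897735 -0.14216699]
top [ 0.58972908 -0.16704619] [ 0.5880888  -0.11508253] [ 0.54795337 -0.11395079] [ 0.56884123 -0.14049849]
stop top near face, -y end? [212. 196.]
stop face y+ [286. 125.]
rail- start [167. 199.]
rail- out [158. 207.]
board +x-y [260. 279.]
0.78 439 268 287 169 206
```

Request:
{"fn": "arm_command", "kwargs": {"plan": [[[0.018, 0.001, 0.0055, 0, 0, 0, 0.015], [0.018, 0, 0, 0, 0, 0, 0.015], [0.005, 0, 0, 0, 0, 0, 0.015], [0.001, 0, 0, 0, 0, 0, 0.015]]]}}

```text
t: 7.82
tool_pos: [0.5744, -0.1579, 0.1209]
tool_rot: [1.179, 1.214, -1.168]
contact_force: [-0.2, 0.2, -1.9]
opening: 0.0249
```

```bash
python3 -c "
from h import *
to([.569,-.155,.116],np.radians(2.4))
a=pic('scene');save(a,'p2.png',10,(178,232,248,318))
marks('scene','seat');marks('scene','obelisk')
"
```

```text
t 7.82 p [ 0.5744 -0.1579  0.1209] yaw 2.56 down [ 0.016 -0.006 -1.   ] F [-0.2  0.2 -1.9] open 0.0249
tool shift [ 0.0048 -0.0054 -0.0031] turn [ 0.15  0.4  -0.87]
scene seat 0.72 [ 0.5648 -0.148   0.0143] [278. 213.]
scene obelisk 0.72 [0.3436 0.2346 0.0035] [407. 220.]
scene obelisk 0.64 [ 0.4475  0.3571 -0.0006] [431. 253.]
scene obelisk 0.62 [ 0.5645 -0.1549  0.0326] [276. 208.]
scene obelisk 0.62 [ 6.333e-01  3.554e-01 -3.000e-04] [407. 291.]
```

View pics/p2.png

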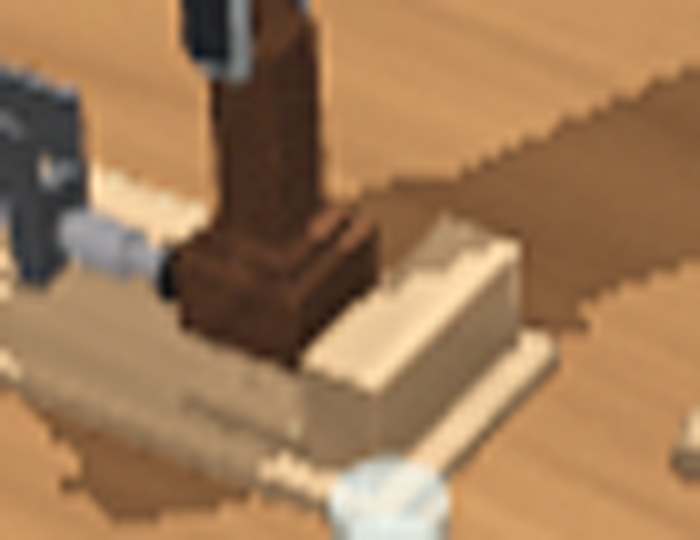

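The scene crop shows the foot's lower corners at crop (183,325) and (297,362), the stop's top from (303,360) to (520,250), and a rail line from (185,400) to (300,445). I'll compare these with projections.

```bash
python3 -c "
from h import *
S=lambda x,y,z:onplane('scene',248+x/10-.45,178+y/10-.45,z)[:2]
for z in(.030,.032,.034):
    print(z,S(183,325,z),S(297,362,z))
print('foot top .066',S(178,250,.066),S(297,290,.066),S(378,230,.066))
print('railline z.012',S(185,400,.012),S(300,445,.012)); print('z.022',S(185,400,.022),S(300,445,.022))
print('stop top z.057',S(303,360,.057),S(375,388,.057),S(520,245,.057)); print('board edge',S(440,470,.012),S(550,345,.012))
P=lambda q:((proj('scene',q)-[248,178]+.45)*10).round()
s=np.array([.5658,-.1435]);yaw=np.radians(92.3);X=np.array([np.cos(yaw),np.sin(yaw)]);Y=np.array([-X[1],X[0]])
for nm,a,b,z in(('stopface -y .057',.025,-.05,.057),('rail in0',-.025,-.028,.022),('rail in1',.025,-.028,.022),('rail in0 bottom',-.025,-.028,.012),('out0 bot',-.025,-.038,.012)): print(nm,P([*(s+a*X+b*Y),z]))
"
```

```text
0.03 [ 0.58870347 -0.18128808] [ 0.58366955 -0.13720987]
0.032 [ 0.59066188 -0.17966801] [ 0.58563903 -0.1356867 ]
0.034 [ 0.5926203  -0.17804794] [ 0.58760851 -0.13416353]
foot top .066 [ 0.59271795 -0.17797855] [ 0.5884946  -0.13210313] [ 0.54698143 -0.1287746 ]
railline z.012 [ 0.60336391 -0.17045647] [ 0.60121876 -0.1239831 ]
z.022 [ 0.61280798 -0.16263003] [ 0.61068595 -0.11665758]
stop top z.057 [ 0.60834132 -0.11562775] [ 0.60725828 -0.0876739 ] [ 0.51782609 -0.09094117]
board edge [ 0.58617798 -0.07751696] [ 0.51047529 -0.08363742]
stopface -y .057 [289. 369.]
rail in0 [206. 367.]
rail in1 [330. 415.]
rail in0 bottom [208. 390.]
out0 bot [191. 406.]
```

Request:
{"fn": "arm_command", "kwargs": {"plan": [[[0.002, -0.002, -0.005, 0, 0, -0.1, 0.015], [0.002, -0.001, 0, 0, 0, -0.1, 0.015], [0.002, -0.001, 0, 0, 0, -0.1, 0.015]]]}}

```text
t: 8.22
tool_pos: [0.5725, -0.1534, 0.1192]
tool_rot: [1.177, 1.211, -1.169]
contact_force: [-0.3, 0.0, -2.5]
opening: 0.0245
```

```bash
python3 -c "
from h import *
to([.573,-.153,.104],np.radians(2.4))
a=pic('scene')
marks('scene','seat');marks('scene','obelisk')
"
```

```text
t 8.22 p [ 0.5725 -0.1534  0.1192] yaw 2.57 down [ 0.017 -0.009 -1.   ] F [-0.3  0.  -2.5] open 0.0245
tool shift [ 0.0152  0.0002 -0.0005] turn [ 0.17  0.57 -0.93]
scene seat 0.72 [ 0.5686 -0.1435  0.0153] [279. 214.]
scene obelisk 0.93 [0.3448 0.2363 0.0031] [407. 221.]
scene obelisk 0.91 [ 0.6318  0.3558 -0.0018] [408. 291.]
scene obelisk 0.85 [0.449  0.3578 0.0019] [431. 253.]
scene obelisk 0.65 [ 0.5641 -0.1489  0.0297] [278. 210.]
```

Request:
{"fn": "arm_command", "kwargs": {"plan": [[[0.006, -0.0012, -0.0005, 0, 0, 0, 0.015], [0.006, -0.0012, -0.0005, 0, 0, 0, 0.015], [0.002, -0.0008, 0, 0, 0, 0, 0.015], [0.001, -0.0005, 0, 0, 0, 0, 0.015]]]}}

```text
t: 8.7
tool_pos: [0.5686, -0.1527, 0.1025]
tool_rot: [1.177, 1.211, -1.169]
contact_force: [-0.2, -0.3, -2.2]
opening: 0.0246
```

```bash
python3 -c "
from h import *
to([.573,-.153,.101],np.radians(2.4))
a=pic('scene');save(a,'p3.png',10,(178,232,248,318))
marks('scene','seat');marks('scene','obelisk')
"
```

```text
t 8.7 p [ 0.5686 -0.1527  0.1025] yaw 2.56 down [ 0.016 -0.009 -1.   ] F [-0.2 -0.3 -2.2] open 0.0246
tool shift [0.0016 0.0043 0.0005] turn [ 0.15  0.55 -0.92]
scene seat 0.89 [ 0.5642 -0.1461  0.0155] [279. 213.]
scene obelisk 0.98 [0.3451 0.2345 0.0017] [407. 221.]
scene obelisk 0.69 [0.6333 0.3591 0.0036] [409. 290.]
scene obelisk 0.65 [ 0.4495  0.3565 -0.0028] [430. 254.]
scene obelisk 0.54 [ 0.5582 -0.1484  0.0172] [279. 212.]
```

View pics/p3.png

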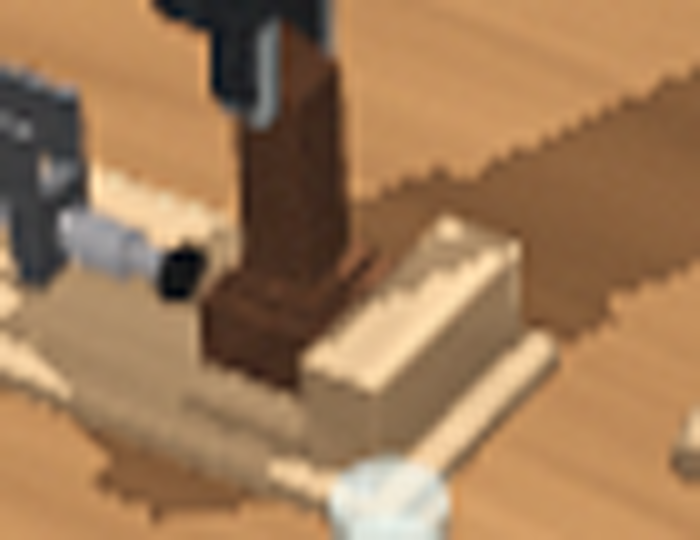

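```bash
python3 -c "
from h import *
S=lambda x,y,z:onplane('scene',248+x/10-.45,178+y/10-.45,z)[:2].round(4)
for z in(.0135,.017,.022,.025): print(z,S(205,362,z),S(297,390,z))
print('foot top',S(203,295,.0135+.034),S(297,325,.0135+.034))
print('finger tip', S(260,128,.1025))
"
```

```text
0.0135 [ 0.5847 -0.176 ] [ 0.5797 -0.1408]
0.017 [ 0.5881 -0.1732] [ 0.5831 -0.1382]
0.022 [ 0.5929 -0.1693] [ 0.5879 -0.1345]
0.025 [ 0.5958 -0.1669] [ 0.5909 -0.1322]
foot top [ 0.5892 -0.1714] [ 0.585  -0.1355]
finger tip [ 0.5616 -0.1652]
```

Request:
{"fn": "arm_command", "kwargs": {"plan": [[[0.002, 0, -0.0003, 0, 0, 0, 0.015], [0.002, -0.0005, -0.0003, 0, 0, 0, 0.015], [0.001, -0.0005, 0, 0, 0, 0, 0.015]]]}}

```text
t: 9.1
tool_pos: [0.5698, -0.1537, 0.1013]
tool_rot: [1.177, 1.205, -1.167]
contact_force: [-1.3, -0.2, -0.7]
opening: 0.0246
```

```bash
python3 -c "
from h import *
to([.571,-.153,.098],np.radians(2.4))
"
```

```text
t 9.1 p [ 0.5698 -0.1537  0.1013] yaw 2.56 down [ 0.021 -0.012 -1.   ] F [-1.3 -0.2 -0.7] open 0.0246
tool shift [ 0.0034  0.0012 -0.0007] turn [ 0.15  0.76 -1.17]
```

Request:
{"fn": "arm_command", "kwargs": {"plan": [[[0.0025, -0.0005, 0, 0, 0.2, -0.3, 0.015], [0.0015, -0.0005, 0, 0, 0.2, -0.3, 0.015], [0.001, 0, 0, 0, 0, -0.1, 0.015]]]}}

```text
t: 9.35
tool_pos: [0.5709, -0.1548, 0.1013]
tool_rot: [1.176, 1.215, -1.171]
contact_force: [-2.1, 1.2, 4.0]
opening: 0.0248
```

```bash
python3 -c "
from h import *
to([.571,-.153,.1],np.radians(2.4))
"
```

```text
t 9.35 p [ 0.5709 -0.1548  0.1013] yaw 2.56 down [ 0.012 -0.007 -1.   ] F [-2.1  1.2  4. ] open 0.0248
tool shift [ 0.0013  0.0001 -0.0018] turn [ 0.15  0.46 -0.69]
```

Request:
{"fn": "arm_command", "kwargs": {"plan": [[[0, 0, 0, 0, 0, 0, 0.035], [0.001, -0.0007, 0, 0, 0, 0, 0.05], [0.001, -0.0007, 0, 0, 0, 0, 0.07], [0.001, -0.0007, 0, 0, 0, 0, 0.085], [0, 0, 0, 0, 0, 0, 0.085], [-0.02, 0, 0, 0, 0, 0, 0.085], [-0.03, 0, 0, 0, 0, 0, 0.085], [-0.03, 0, 0, 0, 0, 0, 0.085], [-0.02, 0, 0, 0, 0, 0, 0.085]]]}}

```text
t: 10.1
tool_pos: [0.5626, -0.1521, 0.1903]
tool_rot: [1.174, 1.231, -1.179]
contact_force: [0.1, 0.3, -0.3]
opening: 0.0849
```

```bash
python3 -c "
from h import *
st()
a=pic('scene');save(a,'p4.png',8,(165,235,215,315))
for n in('scene','top'):
    pic(n)
    for t in('seat','obelisk','pad_face','handle_grip','trigger_grip'):marks(n,t)
"
```

```text
t 10.1 p [ 0.5626 -0.1521  0.1903] yaw 2.55 down [-0.002 -0.001 -1.   ] F [ 0.1  0.3 -0.3] open 0.0849
scene seat 0.7 [ 0.5648 -0.146   0.0154] [279. 213.]
scene obelisk 0.85 [6.336e-01 3.559e-01 5.000e-04] [407. 291.]
scene obelisk 0.77 [ 0.4496  0.3581 -0.0024] [430. 254.]
scene obelisk 0.65 [0.3454 0.2364 0.0042] [407. 221.]
scene obelisk 0.63 [ 0.5624 -0.1532  0.0111] [277. 213.]
scene pad_face 0.53 [ 0.5686 -0.1935  0.0277] [267. 206.]
scene handle_grip 0.61 [ 0.5694 -0.3238  0.142 ] [234. 167.]
scene trigger_grip 0.54 [ 0.5708 -0.2819  0.1407] [243. 171.]
top seat 0.78 [ 0.5628 -0.1418  0.0148] [372. 198.]
top obelisk 0.83 [0.4563 0.3591 0.0028] [213. 231.]
top obelisk 0.66 [ 0.5705 -0.1488  0.0175] [374. 196.]
top obelisk 0.57 [6.308e-01 3.575e-01 1.000e-04] [215. 176.]
top obelisk 0.54 [0.3448 0.2325 0.0024] [252. 267.]
top handle_grip 0.7 [ 0.5699 -0.3226  0.145 ] [443. 192.]
top trigger_grip 0.72 [0.5554 0.1842 0.    ] [269. 200.]
```

View pics/p4.png

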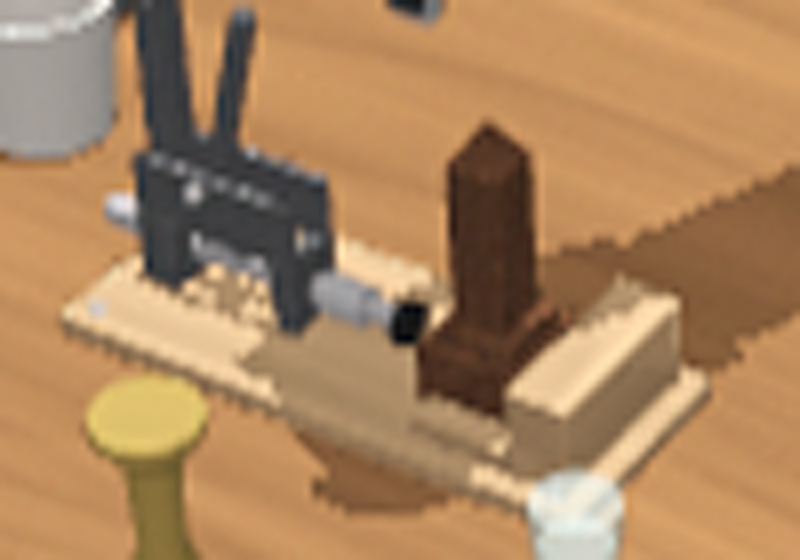

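The obelisk stands upright in the cradle at crop (490,300) with the pad clear of it. The handle is at (165,70) and the trigger at (235,80). Next I turn the gripper for the trigger.

Request:
{"fn": "arm_command", "kwargs": {"plan": [[[-0.005, 0, 0, 6.94, 0, 0, 0.085], [-0.005, 0, 0, 6.94, 0, 0, 0.085], [0, 0, 0, 6.94, 0, 0, 0.085], [0, 0, 0, 6.94, 0, 0, 0.085], [0, 0, 0, 6.94, 0, 0, 0.085], [0, 0, 0, 6.94, 0, 0, 0.085], [0, 0, 0, 6.94, 0, 0, 0.085], [0, 0, 0, 6.94, 0, 0, 0.085], [0, 0, 0, 6.94, 0, 0, 0.085], [0, 0, 0, 6.94, 0, 0, 0.085], [0, 0, 0, 6.94, 0, 0, 0.085], [0, 0, 0, 6.94, 0, 0, 0.085], [0, 0, 0, 6.5, 0, 0, 0.085], [0, 0, 0, 0, 0, 0, 0.085]]]}}

```text
t: 11.92
tool_pos: [0.5617, -0.1518, 0.196]
tool_rot: [-2.21, 0.007, 2.225]
contact_force: [-0.4, -1.0, 0.5]
opening: 0.0845
```

```bash
python3 -c "
from h import *
to([.571,-.309,.21],np.radians(-87.7))
"
```

```text
t 11.92 p [ 0.5617 -0.1518  0.196 ] yaw -90.39 down [-0.007  0.001 -1.   ] F [-0.4 -1.   0.5] open 0.0845
tool shift [-0.0142  0.1572 -0.0103] turn [-2.69  0.4   0.05]
```

Request:
{"fn": "arm_command", "kwargs": {"plan": [[[-0.01, 0.03, -0.003, -2.7, 0.4, 0, 0.085], [-0.002, 0.03, -0.003, 0, 0, 0, 0.085], [0, 0.03, -0.002, 0, 0, 0, 0.085], [0, 0.03, -0.001, 0, 0, 0, 0.085], [0, 0.025, 0, 0, 0, 0, 0.085], [0, 0.005, 0, 0, 0, 0, 0.085], [0, 0, 0, 0, 0, 0, 0.085]]]}}

```text
t: 12.5
tool_pos: [0.5775, -0.306, 0.2073]
tool_rot: [2.188, 0.076, -2.187]
contact_force: [-0.6, 0.2, -0.4]
opening: 0.0851
```

```bash
cat > fit.py <<'E'
from h import *
from scipy.optimize import minimize
def ren(c,p,z0=.012):
    T=np.linalg.inv(np.array(c['cam_to_world']));m=np.zeros((1600,2560),np.uint8)
    A=R.from_euler('z',p[2]).as_matrix()[:2,:2]
    for h,a0,a1,h1 in((.025,0,.034,.025),(.019,.034,.042,.019),(.013,.042,.122,.013),(.013,.122,.14,.002)):
        P=np.array([[*(A@[a*s,b*s]+p[:2]),z+z0] for s,z in((h,a0),(h1,a1)) for a in(1,-1) for b in(1,-1)])
        q=P@T[:3,:3].T+T[:3,3];uv=np.c_[c['fx']*q[:,0]/q[:,2]+c['cx'],c['fy']*q[:,1]/q[:,2]+c['cy']]
        cv2.fillConvexPoly(m,cv2.convexHull(((uv+.5)*4).astype(np.int32)),255)
    return cv2.resize(m,(640,400),interpolation=cv2.INTER_AREA)/255.
E
python3 - <<'E'
from fit import *
to([.571,-.309,.112],np.radians(-87.7))
obs={}
for n in('scene','top'):
    save(pic(n),'v_%s.png'%n)
    for th in('seat','trigger_grip','handle_grip','pad_face'):marks(n,th)
    q=proj(n,[.566,-.15,.06])
    for d in cut_out(n,'obelisk'):
        ys,xs=np.nonzero(d['mask'])
        if np.hypot(xs.mean()-q[0],ys.mean()-q[1])<15: obs[n]=d['mask'];print(n,d['conf'],d['mask'].sum());break
for ns in (['top'],['scene'],list(obs)):
    ns=[n for n in ns if n in obs]
    if not ns: continue
    C={n:calibration(n) for n in ns}
    f=lambda p:sum(np.abs(ren(C[n],[*p,np.radians(2.3)])-obs[n]).sum()/obs[n].sum() for n in ns)
    r=minimize(f,[.566,-.15],method='Nelder-Mead',options=dict(initial_simplex=[[.566,-.15],[.572,-.15],[.566,-.144]]));print(ns,r.fun.round(3),r.x.round(4))
E
```

```text
t 12.5 p [ 0.5775 -0.306   0.2073] yaw -86.1 down [ 0.     0.002 -1.   ] F [-0.6  0.2 -0.4] open 0.0851
tool shift [0.0953 0.0027 0.0067] turn [ 1.6  -0.02  0.09]
scene seat 0.83 [ 0.5618 -0.1459  0.0139] [279. 213.]
scene seat 0.42 [ 0.5618 -0.1508  0.0115] [278. 213.]
scene handle_grip 0.58 [ 0.5739 -0.3244  0.1458] [233. 167.]
scene handle_grip 0.5 [0.7761 0.1823 0.0032] [330. 297.]
scene pad_face 0.36 [ 0.5674 -0.1968  0.0309] [266. 205.]
scene 0.88 370
top seat 0.68 [ 0.5649 -0.1399  0.0114] [371. 198.]
top seat 0.68 [ 0.5684 -0.1489  0.0144] [374. 197.]
top trigger_grip 0.43 [ 0.5698 -0.2816  0.1431] [428. 192.]
top handle_grip 0.97 [ 0.5738 -0.3248  0.1439] [444. 191.]
top handle_grip 0.75 [0.7777 0.1826 0.0034] [270. 131.]
top handle_grip 0.5 [0.6592 0.2316 0.0073] [254. 167.]
top pad_face 0.56 [ 0.5673 -0.2005  0.0318] [392. 196.]
top 0.57 306
['top'] 0.068 [ 0.568  -0.1503]
['scene'] 0.407 [ 0.5636 -0.1537]
['scene', 'top'] 0.487 [ 0.5678 -0.1506]
```

Request:
{"fn": "arm_command", "kwargs": {"plan": [[[0.02, 0.0027, 0.0067, 1.6, 0, 0, 0.085], [0.025, 0, 0.001, 0, 0, 0, 0.085], [0.025, 0, 0.001, 0, 0, 0, 0.085], [0.02, 0, 0.001, 0, 0, 0, 0.085], [0.006, 0, 0.001, 0, 0, 0, 0.085], [0.001, 0, 0.001, 0, 0, 0, 0.085]]]}}

```text
t: 13.6
tool_pos: [0.5685, -0.3086, 0.1114]
tool_rot: [2.207, 0.041, -2.191]
contact_force: [-0.9, 0.8, 0.2]
opening: 0.0847
```

```bash
python3 -c "
from h import *
to([.571,-.309,.112],np.radians(-87.7))
a=pic('scene');b=pic('top');save(np.hstack([cv2.resize(a[140:215,210:285],(400,400),interpolation=cv2.INTER_CUBIC),cv2.resize(b[155:230,385:460],(400,400),interpolation=cv2.INTER_CUBIC)]),'q1.png')"
```

```text
t 13.6 p [ 0.5685 -0.3086  0.1114] yaw -87.69 down [ 0.007 -0.003 -1.   ] F [-0.9  0.8  0.2] open 0.0847
tool shift [-0.0006  0.0005 -0.0025] turn [ 0.01 -0.41 -0.2 ]
```

View pics/q1.png

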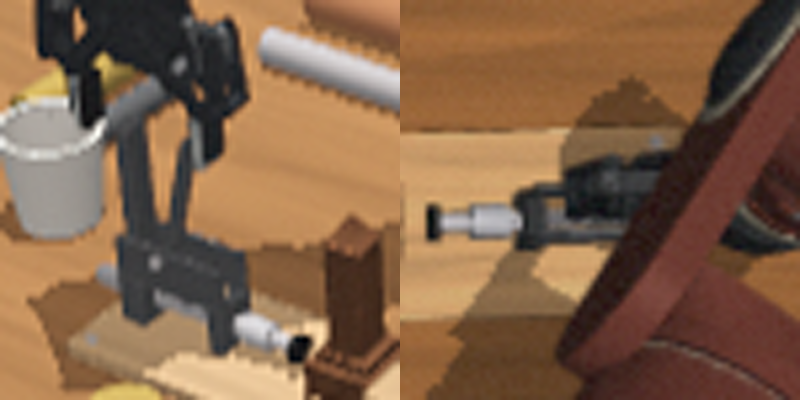

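The fingers straddle the handle and trigger: in the left crop, one tip is at (88,125) behind the handle and the other at (205,165) in front of the trigger. First stroke.

Request:
{"fn": "arm_command", "kwargs": {"plan": [[[0.0005, 0.006, -0.001, 0, 0, 0, 0.085], [0.001, 0.006, 0, 0, 0, 0, 0.085]]]}}

```text
t: 13.87
tool_pos: [0.5718, -0.3202, 0.1148]
tool_rot: [2.211, 0.043, -2.186]
contact_force: [-2.1, 4.9, 3.9]
opening: 0.0852
```

Request:
{"fn": "arm_command", "kwargs": {"plan": [[[0.001, 0.006, 0, 0, 0, 0, 0.085], [0.001, 0.006, 0, 0, 0, 0, 0.085]]]}}

```text
t: 14.03
tool_pos: [0.5732, -0.332, 0.1162]
tool_rot: [2.212, 0.046, -2.186]
contact_force: [-4.3, 5.0, 1.6]
opening: 0.0849
```

Request:
{"fn": "arm_command", "kwargs": {"plan": [[[0.001, 0.004, 0, 0, 0, 0, 0.085], [0.001, 0.002, 0, 0, 0, 0, 0.085]]]}}

```text
t: 14.2
tool_pos: [0.5733, -0.3375, 0.1163]
tool_rot: [2.213, 0.052, -2.189]
contact_force: [-2.9, 10.5, 1.8]
opening: 0.0851
```

```bash
cat > pad.py <<'E'
from h import *
# pad tracking: dark blob centroid along the jig in the top and scene pictures
def blob(n,im,y0):
    p0=proj(n,[.5675,-.21,.030]);p1=proj(n,[.5655,-.15,.030])
    L=np.linalg.norm(p1-p0);t=np.linspace(0,1,241);pts=p0+t[:,None]*(p1-p0)
    g=cv2.remap(cv2.GaussianBlur(im.mean(2).astype(np.float32),(3,3),0),pts[:,0].astype(np.float32).reshape(1,-1),pts[:,1].astype(np.float32).reshape(1,-1),cv2.INTER_CUBIC)[0]
    return t,g
if __name__=='__main__':
    st()
    for n in('top','scene'):
        im=pic(n);t,g=blob(n,im,0);print(n,[int(x) for x in g[::6]]);marks(n,'pad_face')
E
python3 pad.py
```

```text
t 14.2 p [ 0.5733 -0.3375  0.1163] yaw -87.5 down [ 0.011  0.004 -1.   ] F [-2.9 10.5  1.8] open 0.0851
top [166, 166, 168, 170, 172, 173, 172, 171, 162, 152, 130, 108, 79, 56, 41, 41, 57, 84, 108, 119, 115, 101, 81, 67, 59, 53, 53, 53, 54, 55, 56, 57, 59, 62, 65, 66, 65, 60, 54, 46, 40]
top pad_face 0.63 [ 0.5663 -0.1926  0.0289] [389. 197.]
scene [175, 179, 183, 183, 181, 171, 151, 124, 97, 67, 52, 43, 40, 46, 54, 61, 64, 67, 68, 68, 67, 66, 66, 67, 69, 70, 70, 70, 68, 67, 67, 67, 68, 69, 70, 70, 70, 70, 71, 70, 70]
scene pad_face 0.73 [ 0.5708 -0.3027  0.1421] [239. 169.]
scene pad_face 0.52 [ 0.5708 -0.3236  0.1395] [234. 168.]
scene pad_face 0.38 [ 0.5655 -0.1896  0.0295] [268. 206.]
```

Request:
{"fn": "arm_command", "kwargs": {"plan": [[[0.002, -0.009, 0.001, 0, -0.2, 0, 0.085], [0.0015, -0.009, 0.001, 0, -0.2, 0, 0.085], [0.0015, -0.008, 0.001, 0, 0, 0, 0.085], [0.001, 0, 0, 0, 0, 0, 0.085]]]}}

```text
t: 14.73
tool_pos: [0.5713, -0.3114, 0.1135]
tool_rot: [2.209, 0.047, -2.19]
contact_force: [-2.1, 2.4, 1.9]
opening: 0.0853
```

Request:
{"fn": "arm_command", "kwargs": {"plan": [[[0.001, 0.008, 0.0005, 0, 0, 0, 0.085], [0.001, 0.008, 0.0005, 0, 0, 0, 0.085], [0.001, 0.006, 0.0005, 0, 0, 0, 0.085], [0.001, 0.002, 0.0005, 0, 0, 0, 0.085]]]}}

```text
t: 15.07
tool_pos: [0.5725, -0.3346, 0.1125]
tool_rot: [2.214, 0.053, -2.185]
contact_force: [-0.1, 5.0, 5.3]
opening: 0.0849
```

```bash
cat >> pad.py <<'E'
    # refined: dark minimum of the pad in the top picture
    im=pic('top');t,g=blob('top',im,0);k=int(np.argmin(g[:140]));c=np.polyfit(t[k-8:k+9],g[k-8:k+9],2);print('pad centre y',(-.21+.06*(-c[1]/2/c[0])).round(4))
E
python3 pad.py
```

```text
t 15.07 p [ 0.5725 -0.3346  0.1125] yaw -87.37 down [ 0.013  0.002 -1.   ] F [-0.1  5.   5.3] open 0.0849
top [185, 182, 174, 165, 160, 159, 162, 166, 169, 170, 170, 172, 168, 164, 147, 125, 95, 70, 52, 44, 44, 47, 52, 54, 54, 54, 53, 54, 55, 54, 55, 56, 57, 61, 64, 66, 65, 61, 56, 47, 40]
top pad_face 0.61 [ 0.5644 -0.1823  0.0342] [386. 197.]
scene [181, 175, 172, 172, 174, 176, 179, 182, 181, 174, 166, 149, 128, 106, 86, 73, 69, 67, 67, 69, 68, 67, 67, 68, 69, 70, 70, 69, 68, 66, 66, 67, 68, 69, 70, 70, 70, 70, 71, 70, 70]
pad centre y -0.1803
```

Request:
{"fn": "arm_command", "kwargs": {"plan": [[[0.001, -0.009, 0.001, 0, -0.2, 0, 0.085], [0.001, -0.009, 0.001, 0, -0.2, 0, 0.085], [0.001, -0.009, 0.001, 0, 0, 0, 0.085], [0.001, 0, 0, 0, 0, 0, 0.085]]]}}

```text
t: 15.65
tool_pos: [0.5664, -0.3068, 0.1055]
tool_rot: [2.2, 0.047, -2.194]
contact_force: [0.6, 0.4, 0.7]
opening: 0.085
```

```bash
python3 pad.py
```

```text
t 15.65 p [ 0.5664 -0.3068  0.1055] yaw -87.39 down [ 0.003 -0.003 -1.   ] F [0.6 0.4 0.7] open 0.085
top [184, 179, 168, 158, 152, 152, 157, 163, 168, 169, 170, 171, 168, 164, 147, 128, 100, 75, 57, 48, 48, 49, 53, 54, 54, 53, 52, 53, 53, 53, 54, 54, 56, 60, 63, 65, 64, 60, 55, 47, 41]
top pad_face 0.6 [ 0.5656 -0.1852  0.0319] [387. 197.]
top pad_face 0.25 [ 0.574  -0.3256  0.1435] [444. 191.]
scene [181, 175, 171, 171, 174, 176, 180, 182, 181, 174, 166, 149, 127, 106, 86, 73, 69, 67, 67, 68, 67, 66, 65, 66, 68, 70, 70, 70, 68, 66, 66, 66, 68, 69, 70, 70, 71, 71, 71, 71, 70]
pad centre y -0.1804
```

Request:
{"fn": "arm_command", "kwargs": {"plan": [[[0.001, 0.008, 0.0005, 0, 0, 0, 0.085], [0.001, 0.008, 0.0005, 0, 0, 0, 0.085], [0.001, 0.006, 0.0005, 0, 0, 0, 0.085], [0.001, 0.002, 0.0005, 0, 0, 0, 0.085]]]}}

```text
t: 16.23
tool_pos: [0.5678, -0.3326, 0.1049]
tool_rot: [2.208, 0.051, -2.192]
contact_force: [-0.5, 6.8, 4.0]
opening: 0.0849
```

```bash
python3 pad.py
```

```text
t 16.23 p [ 0.5678 -0.3326  0.1049] yaw -87.45 down [ 0.007  0.002 -1.   ] F [-0.5  6.8  4. ] open 0.0849
top [185, 185, 186, 187, 186, 183, 176, 169, 162, 161, 162, 165, 168, 169, 169, 171, 168, 163, 149, 126, 99, 77, 60, 51, 51, 51, 52, 52, 52, 51, 50, 50, 49, 49, 49, 50, 51, 52, 53, 52, 50]
top pad_face 0.35 [ 0.5656 -0.1752  0.0289] [383. 197.]
scene [195, 194, 192, 188, 183, 176, 172, 170, 171, 175, 179, 180, 180, 174, 162, 145, 130, 111, 95, 83, 71, 66, 64, 63, 64, 64, 62, 62, 62, 64, 67, 69, 71, 71, 69, 67, 66, 65, 65, 65, 65]
scene pad_face 0.37 [ 0.4368 -0.0196  0.0017] [329. 210.]
pad centre y -0.1742
```

Request:
{"fn": "arm_command", "kwargs": {"plan": [[[0, -0.009, 0, 0, -0.2, 0, 0.085], [0, -0.009, 0, 0, -0.1, 0, 0.085], [0, -0.008, 0, 0, 0, 0, 0.085], [0, 0, 0, 0, 0, 0, 0.085]]]}}

```text
t: 16.82
tool_pos: [0.5645, -0.3055, 0.1018]
tool_rot: [2.195, 0.046, -2.2]
contact_force: [0.4, 0.2, -0.6]
opening: 0.0848
```

```bash
python3 pad.py
```

```text
t 16.82 p [ 0.5645 -0.3055  0.1018] yaw -87.44 down [-0.002 -0.003 -1.   ] F [ 0.4  0.2 -0.6] open 0.0848
top [185, 186, 187, 188, 186, 181, 171, 161, 154, 154, 157, 163, 168, 169, 169, 171, 168, 164, 150, 128, 101, 77, 59, 50, 49, 48, 49, 49, 48, 48, 49, 50, 51, 51, 51, 51, 51, 51, 51, 48, 46]
top pad_face 0.57 [ 0.5659 -0.1733  0.0339] [383. 197.]
scene [196, 195, 192, 188, 184, 178, 174, 172, 173, 176, 179, 180, 180, 174, 161, 145, 130, 111, 95, 83, 71, 66, 64, 63, 63, 64, 62, 62, 63, 65, 68, 70, 71, 71, 69, 67, 65, 65, 65, 66, 66]
pad centre y -0.1743
```

Request:
{"fn": "arm_command", "kwargs": {"plan": [[[0.001, 0.008, 0.0005, 0, 0, 0, 0.085], [0.001, 0.006, 0.0005, 0, 0, 0, 0.085]]]}}

```text
t: 17.23
tool_pos: [0.5652, -0.3211, 0.1015]
tool_rot: [2.198, 0.046, -2.198]
contact_force: [-0.3, 3.4, 2.3]
opening: 0.0854
```

Request:
{"fn": "arm_command", "kwargs": {"plan": [[[0.001, 0.004, 0.0005, 0, 0, 0, 0.085]]]}}

```text
t: 17.32
tool_pos: [0.5653, -0.3253, 0.101]
tool_rot: [2.2, 0.048, -2.198]
contact_force: [-0.4, 6.0, 4.0]
opening: 0.085
```

```bash
python3 pad.py
```

```text
t 17.32 p [ 0.5653 -0.3253  0.101 ] yaw -87.49 down [ 0.001 -0.    -1.   ] F [-0.4  6.   4. ] open 0.085
top [185, 186, 186, 187, 187, 186, 184, 181, 177, 174, 171, 170, 169, 169, 169, 170, 167, 163, 150, 129, 102, 80, 64, 55, 55, 53, 53, 51, 50, 49, 49, 49, 49, 49, 49, 50, 50, 51, 52, 50, 48]
top pad_face 0.52 [ 0.567  -0.1762  0.0323] [384. 196.]
scene [195, 195, 195, 193, 190, 184, 179, 174, 172, 173, 176, 179, 181, 180, 171, 157, 142, 120, 100, 85, 71, 65, 63, 63, 64, 65, 64, 64, 64, 64, 66, 67, 68, 67, 66, 65, 64, 64, 65, 65, 65]
scene pad_face 0.75 [ 0.5658 -0.1437  0.0148] [279. 214.]
pad centre y -0.1728
```

Request:
{"fn": "arm_command", "kwargs": {"plan": [[[0.001, 0.005, 0.0005, 0, 0, 0, 0.085]]]}}

```text
t: 17.65
tool_pos: [0.5651, -0.3293, 0.0999]
tool_rot: [2.199, 0.048, -2.197]
contact_force: [1.2, 6.1, 4.5]
opening: 0.085
```

Request:
{"fn": "arm_command", "kwargs": {"plan": [[[0.001, 0.004, 0.0005, 0, 0, 0, 0.085]]]}}

```text
t: 17.73
tool_pos: [0.565, -0.3328, 0.0991]
tool_rot: [2.2, 0.05, -2.197]
contact_force: [0.0, 6.3, 4.5]
opening: 0.0849
```

```bash
python3 pad.py; python3 -c "
from h import *
a=pic('scene');b=pic('top');save(np.hstack([cv2.resize(a[180:235,245:300],(400,400),interpolation=cv2.INTER_CUBIC),cv2.resize(b[170:220,355:405],(400,400),interpolation=cv2.INTER_CUBIC)]),'q2.png')"
```

```text
t 17.73 p [ 0.565  -0.3328  0.0991] yaw -87.4 down [ 0.001  0.    -1.   ] F [0.  6.3 4.5] open 0.0849
top [184, 185, 185, 186, 186, 186, 186, 186, 184, 181, 178, 175, 172, 170, 170, 169, 169, 171, 169, 166, 153, 134, 109, 84, 68, 59, 58, 56, 56, 53, 51, 49, 49, 48, 48, 48, 48, 49, 50, 51, 52]
top pad_face 0.75 [ 0.5712 -0.1426  0.0136] [372. 196.]
top pad_face 0.59 [ 0.5628 -0.1732  0.031 ] [383. 198.]
top pad_face 0.49 [ 0.555   0.1862 -0.0016] [268. 200.]
scene [193, 194, 195, 196, 196, 192, 186, 176, 168, 164, 165, 169, 175, 179, 182, 181, 176, 163, 146, 126, 102, 84, 72, 64, 63, 63, 62, 63, 63, 64, 66, 67, 68, 69, 68, 67, 67, 66, 66, 66, 65]
pad centre y -0.1623
```

View pics/q2.png

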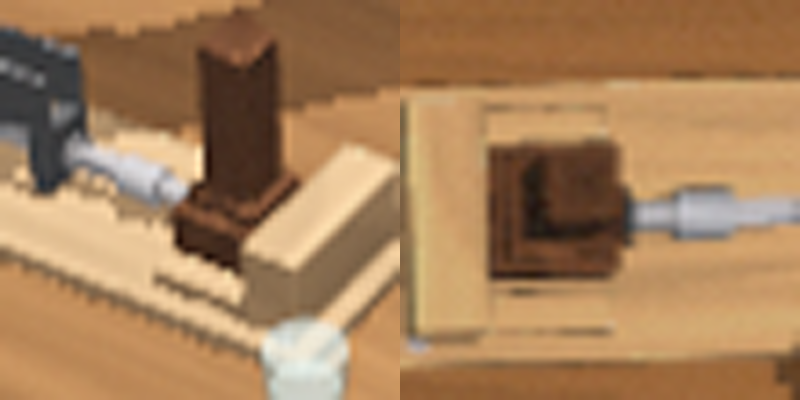

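The last crop shows the foot close to the stop (edge at about x 490 against 485) and the pad touching the foot at 625, with its stem length still nearly free. I'll fit the obelisk again to get its distance moved.

```bash
cat > fo.py <<'E'
from fit import *
b=pic('top');pos=[.566,-.145];q=proj('top',[.566,-.145,.06])
for d in cut_out('top','obelisk'):
    ys,xs=np.nonzero(d['mask'])
    if np.hypot(xs.mean()-q[0],ys.mean()-q[1])<15:
        C=calibration('top');f=lambda p:np.abs(ren(C,[*p,np.radians(2.3)])-d['mask']).sum()/d['mask'].sum()
        r=minimize(f,pos,method='Nelder-Mead',options=dict(initial_simplex=[pos,[.572,-.145],[.566,-.139]]));print('obelisk',d['conf'],r.fun.round(3),r.x.round(4));break
# foot edges and pad/stem/cup along the axis, per 1 mm
def prof(off,z,y0,y1):
    s=np.array([.5658,-.1435]);X=np.array([np.cos(np.radians(92.3)),np.sin(np.radians(92.3))]);Y=np.array([-X[1],X[0]])
    a=np.arange(y0,y1,.0015);P=np.array([proj('top',[*(s+t*X+off*Y),z]) for t in a]).astype(np.float32)
    g=cv2.remap(b.mean(2).astype(np.float32),P[:,0].reshape(1,-1),P[:,1].reshape(1,-1),cv2.INTER_CUBIC)[0];return a,g
for off in(-.018,.018):
    a,g=prof(off,.046,-.06,.04);print('foot',off,[(round(1000*x),int(v)) for x,v in zip(a,g)][::2])
a,g0=prof(0,.03,-.09,-.015);print('axis',[int(v) for v in g0])
for off in(-.007,.007):
    a,g=prof(off,.03,-.09,-.015);print('side',off,[int(v) for v in g])
E
python3 fo.py
```

```text
obelisk 0.85 0.12 [ 0.5678 -0.1456]
foot -0.018 [(-60, 157), (-57, 156), (-54, 156), (-51, 157), (-48, 156), (-45, 153), (-42, 156), (-39, 153), (-36, 153), (-33, 155), (-30, 160), (-27, 131), (-24, 84), (-21, 62), (-18, 58), (-15, 57), (-12, 53), (-9, 53), (-6, 58), (-3, 64), (0, 58), (3, 42), (6, 33), (9, 44), (12, 66), (15, 68), (18, 63), (21, 65), (24, 100), (27, 147), (30, 153), (33, 155), (36, 155), (39, 155)]
foot 0.018 [(-60, 156), (-57, 157), (-54, 157), (-51, 157), (-48, 155), (-45, 158), (-42, 157), (-39, 157), (-36, 156), (-33, 156), (-30, 156), (-27, 149), (-24, 93), (-21, 65), (-18, 66), (-15, 66), (-12, 66), (-9, 69), (-6, 72), (-3, 73), (0, 72), (3, 67), (6, 61), (9, 60), (12, 61), (15, 61), (18, 65), (21, 72), (24, 65), (27, 134), (30, 158), (33, 161), (36, 166), (39, 163)]
axis [186, 188, 188, 187, 188, 188, 187, 186, 187, 187, 185, 183, 183, 185, 187, 189, 190, 191, 191, 192, 194, 197, 198, 197, 198, 199, 188, 173, 169, 176, 182, 185, 186, 183, 184, 189, 177, 154, 116, 84, 57, 52, 50, 48, 48, 51, 54, 54, 53, 52]
side -0.007 [168, 167, 168, 168, 168, 169, 168, 167, 164, 163, 165, 164, 160, 154, 149, 147, 146, 148, 147, 148, 149, 152, 151, 152, 158, 161, 139, 114, 111, 123, 129, 131, 140, 149, 158, 162, 157, 146, 117, 87, 64, 62, 61, 62, 62, 61, 60, 58, 58, 60]
side 0.007 [159, 156, 150, 145, 143, 143, 142, 141, 139, 138, 137, 137, 142, 147, 148, 143, 140, 137, 137, 136, 136, 135, 135, 134, 135, 137, 126, 105, 97, 109, 123, 131, 135, 135, 134, 137, 135, 131, 115, 88, 61, 50, 48, 51, 56, 59, 58, 53, 48, 43]
```

Request:
{"fn": "arm_command", "kwargs": {"plan": [[[-0.002, -0.009, 0, 0, 0, 0, 0.085], [-0.002, -0.009, 0, 0, 0, 0, 0.085], [-0.002, -0.008, -0.001, 0, 0, 0, 0.085], [0, 0, -0.001, 0, 0, 0, 0.085]]]}}

```text
t: 18.52
tool_pos: [0.5636, -0.3066, 0.1029]
tool_rot: [2.193, 0.044, -2.2]
contact_force: [-0.6, -0.4, 0.3]
opening: 0.0852
```

```bash
python3 -c "from h import *;st()"; python3 fo.py | grep -v foot
```

```text
t 18.52 p [ 0.5636 -0.3066  0.1029] yaw -87.45 down [-0.003 -0.005 -1.   ] F [-0.6 -0.4  0.3] open 0.0852
obelisk 0.6 0.115 [ 0.5686 -0.1448]
axis [186, 189, 189, 188, 186, 185, 186, 186, 189, 186, 172, 162, 167, 179, 185, 188, 190, 190, 191, 192, 194, 195, 196, 196, 188, 178, 174, 178, 182, 185, 187, 187, 186, 185, 186, 191, 178, 156, 118, 87, 57, 49, 47, 50, 54, 57, 58, 56, 55, 58]
side -0.007 [168, 169, 168, 168, 170, 169, 167, 164, 164, 163, 164, 162, 156, 151, 147, 147, 146, 148, 148, 150, 152, 154, 154, 155, 161, 162, 140, 115, 112, 123, 128, 131, 142, 153, 161, 161, 156, 146, 118, 87, 64, 63, 62, 62, 61, 59, 59, 61, 61, 59]
side 0.007 [159, 156, 151, 146, 143, 141, 140, 141, 141, 142, 141, 140, 142, 145, 143, 138, 138, 138, 139, 137, 137, 135, 135, 134, 136, 138, 128, 109, 101, 111, 123, 130, 133, 133, 132, 136, 134, 130, 114, 87, 61, 51, 48, 46, 48, 52, 55, 52, 47, 40]
```

Request:
{"fn": "arm_command", "kwargs": {"plan": [[[0.0, 0.008, 0.0, 0, 0, 0, 0.085], [0.001, 0.007, 0.0, 0, 0, 0, 0.085], [0.001, 0.004, 0, 0, 0, 0, 0.085]]]}}

```text
t: 18.87
tool_pos: [0.5651, -0.3262, 0.1019]
tool_rot: [2.195, 0.047, -2.2]
contact_force: [-0.9, 5.5, 4.0]
opening: 0.0848
```

```bash
python3 -c "from h import *;st()"; python3 fo.py | grep -v foot
```

```text
t 18.87 p [ 0.5651 -0.3262  0.1019] yaw -87.39 down [-0.002 -0.002 -1.   ] F [-0.9  5.5  4. ] open 0.0848
obelisk 0.78 0.083 [ 0.5699 -0.1447]
axis [172, 181, 185, 187, 188, 188, 188, 188, 187, 187, 188, 188, 188, 187, 188, 189, 188, 188, 189, 189, 191, 193, 195, 196, 201, 204, 180, 147, 141, 162, 178, 183, 187, 186, 186, 188, 179, 164, 132, 101, 67, 51, 42, 43, 47, 54, 58, 58, 57, 57]
side -0.007 [168, 168, 169, 169, 168, 168, 168, 167, 164, 163, 164, 163, 160, 156, 150, 147, 145, 147, 147, 149, 149, 150, 151, 153, 156, 156, 144, 128, 118, 119, 122, 129, 142, 152, 160, 161, 161, 156, 130, 98, 67, 56, 52, 56, 59, 58, 58, 60, 61, 60]
side 0.007 [159, 157, 151, 146, 142, 141, 141, 142, 140, 139, 138, 140, 145, 149, 150, 144, 142, 139, 137, 135, 136, 135, 136, 135, 136, 138, 126, 105, 97, 111, 125, 131, 134, 135, 136, 139, 136, 131, 113, 86, 60, 48, 45, 49, 57, 63, 64, 58, 48, 42]
```

Request:
{"fn": "arm_command", "kwargs": {"plan": [[[0.001, 0.004, 0, 0, 0, 0, 0.085], [0.001, 0.001, 0, 0, 0, 0, 0.085]]]}}

```text
t: 19.13
tool_pos: [0.5657, -0.331, 0.1005]
tool_rot: [2.197, 0.049, -2.201]
contact_force: [-1.6, 6.4, 4.7]
opening: 0.0852
```

```bash
python3 -c "from h import *;st()"; python3 fo.py | grep -v -e foot -e side
```

```text
t 19.13 p [ 0.5657 -0.331   0.1005] yaw -87.45 down [-0.002 -0.    -1.   ] F [-1.6  6.4  4.7] open 0.0852
obelisk 0.68 0.102 [ 0.5688 -0.1474]
axis [151, 178, 186, 189, 188, 187, 188, 189, 190, 189, 188, 186, 185, 184, 184, 183, 185, 187, 189, 189, 190, 192, 194, 195, 196, 196, 195, 194, 191, 188, 186, 185, 185, 186, 187, 189, 182, 172, 143, 112, 75, 54, 41, 44, 48, 48, 48, 51, 53, 54]
```

Request:
{"fn": "arm_command", "kwargs": {"plan": [[[0.001, 0.003, 0, 0, 0, 0, 0.085], [0.001, 0.001, 0, 0, 0, 0, 0.085]]]}}

```text
t: 19.4
tool_pos: [0.5662, -0.3331, 0.099]
tool_rot: [2.199, 0.054, -2.203]
contact_force: [-0.9, 6.6, 4.9]
opening: 0.0849
```

```bash
python3 -c "from h import *;st()"; python3 fo.py | grep -v -e foot -e side
```

```text
t 19.4 p [ 0.5662 -0.3331  0.099 ] yaw -87.43 down [-0.002  0.004 -1.   ] F [-0.9  6.6  4.9] open 0.0849
obelisk 0.67 0.181 [ 0.5686 -0.1455]
axis [172, 165, 171, 181, 185, 187, 187, 186, 186, 187, 189, 190, 188, 186, 187, 188, 188, 187, 188, 190, 191, 192, 193, 193, 194, 196, 200, 203, 184, 153, 146, 163, 178, 184, 187, 187, 180, 173, 143, 110, 73, 55, 46, 47, 51, 55, 56, 51, 48, 50]
```

```bash
cat > gauge.py <<'E'
from h import *
st();b=pic('top').mean(2).astype(np.float32)
s=np.array([.5658,-.1435]);X=np.array([np.cos(np.radians(92.3)),np.sin(np.radians(92.3))]);Y=np.array([-X[1],X[0]])
a=np.arange(-.11,-.02,.0005);G=[]
for off in np.linspace(-.010,.012,12):
    P=np.array([proj('top',[*(s+t*X+off*Y),.034]) for t in a]).astype(np.float32)
    G.append(cv2.remap(b,P[:,0].reshape(1,-1),P[:,1].reshape(1,-1),cv2.INTER_LINEAR)[0])
G=np.array(G);m=G.mean(0)
print('mean',[int(v) for v in m[::3]])
e=a[np.where(m<110)[0][0]];print('pad back edge (mm)',e*1000)
d=np.gradient(cv2.GaussianBlur(m.reshape(1,-1),(9,1),2)[0])
k=(a>-.07)&(a<e-.004);print('cup front: darkest',1000*a[k][np.argmin(m[k])],'max rise',1000*a[k][np.argmax(d[k])])
E
python3 gauge.py
```

```text
t 19.5 p [ 0.5661 -0.333   0.0988] yaw -87.43 down [-0.002  0.004 -1.   ] F [-1.5  6.2  4.7] open 0.0854
mean [81, 72, 58, 59, 75, 92, 110, 127, 143, 154, 157, 160, 163, 164, 163, 163, 164, 165, 167, 168, 168, 168, 167, 167, 167, 167, 167, 167, 165, 164, 161, 158, 158, 157, 158, 158, 158, 158, 160, 161, 162, 162, 150, 135, 136, 142, 148, 153, 156, 157, 153, 148, 127, 100, 79, 61, 55, 58, 60, 59]
pad back edge (mm) -110.0Traceback (most recent call last):
  File "gauge.py", line 12, in <module>
    k=(a>-.07)&(a<e-.004);print('cup front: darkest',1000*a[k][np.argmin(m[k])],'max rise',1000*a[k][np.argmax(d[k])])
                                                               ~~~~~~~~~^^^^^^
    return _wrapfunc(a, 'argmin', axis=axis, out=out, **kwds)
    return bound(*args, **kwds)
ValueError: attempt to get argmin of an empty sequence
```

Request:
{"fn": "arm_command", "kwargs": {"plan": [[[0, 0.003, 0, 0, 0, 0, 0.085], [0, 0.002, 0, 0, 0, 0, 0.085]]]}}

```text
t: 19.72
tool_pos: [0.5662, -0.3348, 0.0987]
tool_rot: [2.2, 0.063, -2.208]
contact_force: [-0.1, 8.5, 4.5]
opening: 0.0847
```

```bash
python3 gauge.py
```

```text
t 19.72 p [ 0.5662 -0.3348  0.0987] yaw -87.38 down [-0.004  0.012 -1.   ] F [-0.1  8.5  4.5] open 0.0847
mean [81, 73, 59, 57, 68, 83, 98, 114, 130, 144, 155, 161, 160, 157, 152, 150, 157, 162, 165, 168, 169, 169, 169, 169, 169, 169, 168, 167, 166, 165, 162, 159, 158, 157, 157, 158, 158, 159, 160, 161, 161, 161, 152, 142, 141, 145, 149, 154, 155, 156, 153, 148, 128, 100, 79, 61, 56, 59, 60, 60]
pad back edge (mm) -110.0Traceback (most recent call last):
  File "gauge.py", line 12, in <module>
    k=(a>-.07)&(a<e-.004);print('cup front: darkest',1000*a[k][np.argmin(m[k])],'max rise',1000*a[k][np.argmax(d[k])])
                                                               ~~~~~~~~~^^^^^^
    return _wrapfunc(a, 'argmin', axis=axis, out=out, **kwds)
    return bound(*args, **kwds)
ValueError: attempt to get argmin of an empty sequence
```

```bash
cat > gauge.py <<'E'
from h import *
import sys
s=np.array([.5658,-.1435]);X=np.array([np.cos(np.radians(92.3)),np.sin(np.radians(92.3))]);Y=np.array([-X[1],X[0]])
a=np.arange(-.12,-.02,.0005);offs=np.linspace(-.010,.012,12)
PP=np.array([[proj('top',[*(s+t*X+o*Y),.034]) for t in a] for o in offs]).astype(np.float32)
def gauge(b,raw=0):
    b=cv2.GaussianBlur(b.mean(2).astype(np.float32),(3,3),0)
    m=cv2.remap(b,PP[:,:,0],PP[:,:,1],cv2.INTER_LINEAR).mean(0)
    i=np.where((m<115)&(a>-.09))[0][0];k=np.where((a>a[i]-.025)&(a<a[i]-.006))[0]
    j=k[np.argmin(m[k])];c=np.polyfit(a[j-4:j+5],m[j-4:j+5],2);x=-c[1]/2/c[0]
    print('pad back %.1f cup %.1f stem %.1f'%(a[i]*1000,x*1000,(a[i]-x)*1000))
    if raw: print([int(v) for v in m[::3]])
if __name__=='__main__':
    for f in sys.argv[1:]: print(f);gauge(cv2.imread('pics/'+f)[:,:,::-1],1)
    st();gauge(pic('top'),1)
E
python3 gauge.py t0.png v_top.png
```

```text
Traceback (most recent call last):
  File "gauge.py", line 5, in <module>
    PP=np.array([[proj('top',[*(s+t*X+o*Y),.034]) for t in a] for o in offs]).astype(np.float32)
                  ~~~~^^^^^^^^^^^^^^^^^^^^^^^^^^^
  File "h.py", line 10, in proj
    c=calibration(n); q=np.linalg.inv(np.array(c['cam_to_world']))@np.r_[p,1]
ValueError: time passes only in moves, steps and waits
```

```bash
sed -i 's/^def pic/import functools\ncalibration=functools.lru_cache(None)(calibration)\ndef pic/' h.py; python3 gauge.py t0.png v_top.png
```

```text
t0.png
pad back -59.0 cup -75.1 stem 16.1
[106, 100, 91, 83, 79, 75, 70, 66, 63, 61, 68, 77, 91, 107, 121, 133, 140, 145, 147, 147, 147, 147, 147, 147, 147, 147, 145, 142, 137, 132, 131, 132, 135, 139, 142, 143, 143, 144, 142, 135, 126, 107, 90, 73, 60, 65, 73, 95, 116, 130, 142, 144, 146, 146, 146, 146, 146, 146, 146, 146, 145, 145, 145, 145, 145, 145, 145]
v_top.png
pad back -58.0 cup -75.1 stem 17.1
[81, 74, 68, 62, 60, 57, 55, 53, 53, 53, 61, 71, 87, 105, 121, 136, 145, 152, 155, 156, 158, 158, 159, 159, 160, 160, 158, 154, 149, 144, 142, 144, 147, 151, 154, 155, 156, 156, 154, 147, 136, 117, 97, 79, 65, 70, 78, 102, 125, 141, 154, 157, 158, 154, 149, 136, 122, 104, 86, 74, 63, 58, 55, 53, 53, 52, 52]
t 19.77 p [ 0.5662 -0.3349  0.0987] yaw -87.39 down [-0.004  0.012 -1.   ] F [-1.5  8.6  4.6] open 0.0849
pad back -31.0 cup -43.3 stem 12.3
[117, 109, 100, 91, 86, 82, 77, 73, 68, 64, 67, 72, 84, 99, 116, 132, 144, 154, 157, 157, 156, 155, 156, 159, 162, 165, 167, 168, 168, 168, 168, 168, 168, 168, 167, 166, 164, 162, 160, 159, 159, 159, 159, 159, 160, 161, 161, 159, 156, 151, 147, 147, 147, 150, 153, 153, 153, 144, 134, 116, 97, 82, 67, 63, 60, 59, 59]
```

Compared with the start images the stem is about 4 mm shorter, so the pad is pressed in about 4 mm at near full squeeze. One more release and a partial stroke should reach about 8 mm.

Request:
{"fn": "arm_command", "kwargs": {"plan": [[[-0.002, -0.009, 0, 0, 0, 0.3, 0.085], [-0.002, -0.009, 0, 0, 0, 0.2, 0.085], [-0.002, -0.009, -0.001, 0, 0, 0, 0.085], [0, -0.001, -0.001, 0, 0, 0, 0.085]]]}}

```text
t: 20.15
tool_pos: [0.5657, -0.3063, 0.1031]
tool_rot: [2.193, 0.048, -2.205]
contact_force: [0.1, -0.6, -0.1]
opening: 0.085
```

```bash
python3 gauge.py
```

```text
t 20.15 p [ 0.5657 -0.3063  0.1031] yaw -87.46 down [-0.006 -0.001 -1.   ] F [ 0.1 -0.6 -0.1] open 0.085
pad back -31.0 cup -47.1 stem 16.1
[76, 73, 67, 61, 57, 54, 52, 49, 49, 48, 55, 64, 79, 96, 114, 130, 142, 152, 158, 162, 165, 166, 167, 167, 167, 168, 168, 168, 168, 168, 168, 167, 167, 165, 163, 162, 160, 159, 159, 159, 159, 159, 159, 160, 160, 157, 153, 148, 143, 143, 144, 147, 151, 153, 155, 154, 152, 143, 132, 115, 96, 81, 68, 63, 60, 59, 58]
```

Request:
{"fn": "arm_command", "kwargs": {"plan": [[[0.0, 0.008, 0.0, 0, 0, 0, 0.085], [0.001, 0.004, 0.0, 0, 0, 0, 0.085], [0.001, 0.001, 0, 0, 0, 0, 0.085]]]}}

```text
t: 20.45
tool_pos: [0.5672, -0.3189, 0.1026]
tool_rot: [2.194, 0.053, -2.204]
contact_force: [-1.5, 6.2, 3.5]
opening: 0.085
```

```bash
python3 gauge.py
```

```text
t 20.45 p [ 0.5672 -0.3189  0.1026] yaw -87.37 down [-0.004  0.002 -1.   ] F [-1.5  6.2  3.5] open 0.085
pad back -31.0 cup -44.9 stem 13.9
[86, 84, 82, 81, 80, 80, 76, 73, 69, 66, 72, 81, 96, 113, 129, 143, 151, 157, 159, 160, 162, 164, 165, 167, 167, 167, 168, 168, 168, 168, 167, 165, 163, 160, 157, 157, 156, 157, 158, 158, 159, 159, 159, 160, 160, 159, 157, 153, 150, 147, 145, 146, 148, 151, 153, 153, 152, 143, 133, 115, 96, 81, 67, 62, 59, 59, 59]
```

Request:
{"fn": "arm_command", "kwargs": {"plan": [[[0.001, 0.004, 0, 0, 0, 0, 0.085], [0.001, 0.003, 0, 0, 0, 0, 0.085]]]}}

```text
t: 20.67
tool_pos: [0.5681, -0.3249, 0.1017]
tool_rot: [2.197, 0.057, -2.206]
contact_force: [-0.4, 7.1, 4.7]
opening: 0.0852
```

```bash
python3 gauge.py
```

```text
t 20.67 p [ 0.5681 -0.3249  0.1017] yaw -87.4 down [-0.004  0.006 -1.   ] F [-0.4  7.1  4.7] open 0.0852
pad back -31.0 cup -43.8 stem 12.8
[95, 94, 91, 87, 84, 81, 77, 73, 69, 66, 72, 80, 93, 109, 124, 138, 148, 156, 158, 158, 157, 156, 157, 160, 162, 165, 167, 168, 168, 168, 168, 168, 168, 168, 167, 165, 164, 162, 160, 159, 158, 159, 159, 160, 161, 162, 161, 159, 155, 150, 145, 145, 146, 150, 153, 153, 153, 144, 134, 117, 98, 83, 68, 63, 60, 59, 58]
```

Request:
{"fn": "arm_command", "kwargs": {"plan": [[[0.001, 0.003, 0, 0, 0, 0, 0.085], [0.001, 0.001, 0, 0, 0, 0, 0.085]]]}}

```text
t: 20.88
tool_pos: [0.5688, -0.3282, 0.1008]
tool_rot: [2.201, 0.062, -2.208]
contact_force: [-2.8, 7.6, 5.8]
opening: 0.0853
```

```bash
python3 gauge.py; python3 pad.py|grep -A1 scene; python3 -c "
from h import *
F=[]
for i in range(6):
    pic('scene');o=ctrl.get_obs();F.append(np.r_[o['contact_force'],o['tool_pos'][1]])
print(np.mean(F,0).round(3))
save(np.hstack([cv2.resize(cv2.imread('pics/v_scene.png')[:,:,::-1][175:225,235:285],(400,400),interpolation=cv2.INTER_CUBIC),cv2.resize(pic('scene')[175:225,235:285],(400,400),interpolation=cv2.INTER_CUBIC)]),'q3.png')"
```

```text
t 20.88 p [ 0.5688 -0.3282  0.1008] yaw -87.44 down [-0.004  0.012 -1.   ] F [-2.8  7.6  5.8] open 0.0853
pad back -31.0 cup -40.8 stem 9.8
[111, 105, 97, 89, 85, 81, 77, 73, 69, 65, 70, 78, 93, 111, 128, 143, 152, 159, 160, 160, 160, 160, 161, 163, 165, 167, 168, 168, 168, 168, 168, 168, 168, 168, 167, 166, 164, 163, 161, 160, 159, 159, 159, 160, 160, 161, 162, 162, 162, 160, 157, 154, 150, 150, 151, 152, 152, 144, 134, 116, 97, 82, 67, 63, 60, 59, 58]
scene [186, 189, 191, 193, 195, 195, 196, 195, 194, 192, 189, 183, 180, 176, 174, 174, 176, 169, 159, 142, 118, 97, 80, 69, 65, 63, 61, 62, 62, 63, 65, 66, 68, 68, 68, 67, 66, 66, 66, 66, 65]
scene pad_face 0.33 [ 0.7822 -0.1437  0.0025] [238. 254.]
pad centre y -0.1994
[-1.356  6.639  4.689 -0.328]
```

View pics/q3.png

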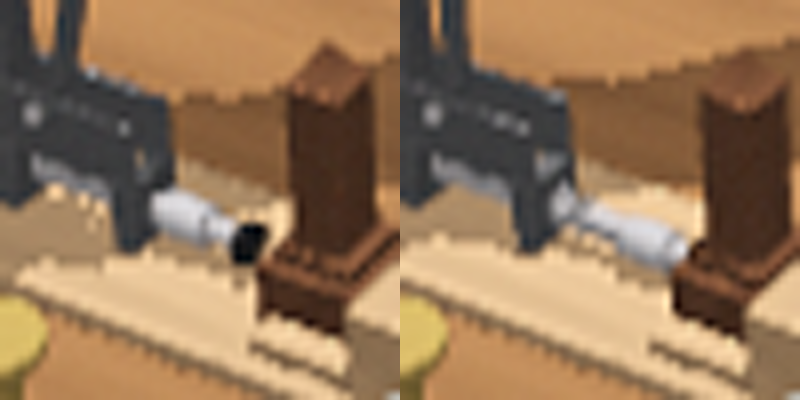

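The last crop shows the pad stem about half its free length, at (683,255). The gauge gives about 7 mm pressed in, and 7 to 9 mm from the trigger travel. The pad stays still while the rod advances, so the foot is firm against the stop. Handing in.

```bash
python3 -c "
from h import *
st();print(finish_job())"
```

```text
t 21.53 p [ 0.5688 -0.328   0.1007] yaw -87.44 down [-0.004  0.011 -1.   ] F [-1.6  6.7  5. ] open 0.0852
the job is handed in; nothing more can be done
None
```

I stood the dark wooden obelisk in the cradle about 7 mm short of the stop and let go. I then pumped the clamp by pushing only the trigger with the gripper finger. The job was handed in at 21.5 s with the trigger still held squeezed; no verdict was reported.

**Pad travel:** it took five squeezes. The last is a partial one that leaves the pad pressed in about 7 mm by the top-view gauge, or 7 to 9 mm by trigger travel. That gauge is only good to about 1 mm. The force on the tool along the trigger's travel was steady at about 6.7 N.

**Obelisk position:** it is upright. The pad's position stayed fixed while the rod kept advancing, so the foot is against the stop.

**Checks that disagreed:**
- Fits of the obelisk from the top camera put it 1 to 4 mm from the estimated seat along the jig. One reading of 4 mm, taken during the fourth squeeze and before the last one, was not repeated.
- Sideways, the same fits gave 2 to 4 mm off the middle, though the rails allow only about 3 mm.
- The scene-camera fit was poor because the stop hides part of the foot.

I did not measure the other things again at the end, but nothing touched them in the pictures.

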